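Load a row of filter modules into a sprung bay

TASK

Put the loose fourth filter module on the plate, in line behind the three that stand there, then push all four together as one straight row into the bay, against its sprung bar, until both side catches have sprung out behind the last module and hold the row; then let go. The contacts are delicate: never press the row against the bar with more than 20 N. Keep the row straight, all modules upright, and leave the other things on the bench alone.

Things in the scene. Friction and masses are not known exactly. Their poses are not given: they have to be found in the camera images.
- plate: Fixed dark metal plate on the bench, 380 x 120 mm, 12 mm thick. Origin at the centre of its underside; x along its length, which is the push direction, on its centre line; z up. From x = -190 to -25 mm it is bare, with the row of three modules on its centre line; on the +x half the bay is bolted.
- bay_slot (a point): Point on the plate's top and centre line, 30 mm along +x from its origin, axes as the plate's: middle of the range over which the bay can be bolted. The bay's true place is not measured: the holding faces of its catches lie anywhere from 10 mm before to 10 mm past this point along x; its flared mouth begins 42 mm before those faces.
- module_1: Filter module: plain aluminium box, 28 mm along its x, 50 mm along its y, 36 mm high, with two thin 6 mm brass connector stubs on top; 60 g nominal. Origin at the centre of its underside. First (nearest the bay) of the three standing on the plate, about 5 mm apart; its x axis points along the plate's x, within a few degrees.
- module_2: Like module_1; second of the row on the plate.
- module_3: Like module_1; third of the row, farthest from the bay; the fourth goes behind it (on its -x side).
- module_4_center (a point): Centre (18 mm above its underside) of the fourth module, the same box as the others (28 mm along its x, 50 mm along its y, 36 mm high), which lies upright, loose on the bench beyond the bare end of the plate. Its two ends are alike.
- bar (a joint): Sprung bar across the far end of the bay, 48 mm wide, 36 mm high; value in m, 0 = at rest, grows as the row presses it, 0.014 at its end. It resists with 2 N at first touch and 2 N more per mm. A row of four closed up (112 mm) must press it about 0.005 (12 N) for its tail to clear the catches, and is driven back onto them when let go.
- catch_left (a joint): Spring catch in the bay's +y wall (the bay: open-topped channel 53 mm wide inside, walls 6 mm thick, 20 mm high above the plate): a steel wedge 3 to 15 mm above the plate, ramp to the mouth, flat holding face to the bar. Value in m: 0 = sprung out 6 mm into the channel, 0.004 to 0.006 = pushed aside by a module (under 1.5 N). Its black housing is 22 mm high.
- catch_right (a joint): The same catch on the -y side. Friction and the catches add some 3 to 6 N to the push, so a push of 18 to 20 N at the tail carries the row past both catches with the bar still below 20 N. Walls, catches and housings end 22 mm above the plate, so the top 14 mm of a module's end face can be reached over them.
- screw_jar: Small clear jar with a grey cap, 48 mm across, 60 mm high; origin at the centre of its underside. Leave alone.
- screwdriver: Screwdriver lying on the bench. Leave alone.
- cal_case: Closed black case, 75 x 110 x 35 mm; origin at the centre of its underside. Leave alone.
Things that resemble listed ones, but are neither listed nor needed, are in the scene too. What is shaped like the module_2 but green is not meant.

How it is judged:
On the way:
1. the fourth module stands upright on the bare part of the plate, in line behind the other three, which are not yet in the bay (y of module_4_center in the frame of plate between -0.008 and 0.008 m and z of module_4_center in the frame of plate between 0.026 and 0.033 m and x of module_4_center in the frame of module_3 between -0.05 and -0.026 m and angle between the x axis of module_4_center and the x axis of plate, either way round below 0.15 rad and angle between module_4_center's own z axis and vertical below 0.06 rad and x of module_1 in the frame of plate below 0.06 m), for 0.2 s.
At the end, for the whole second after the job is handed in: All four modules stand upright in the bay in one straight closed row (within 4 mm of the centre line, 0.1 rad of its direction, no gap over 3 mm), the last one past the catches, both catches sprung out behind it (within 2 mm of 0), and everything is at rest and released (y of module_1 in the frame of plate between -0.004 and 0.004 m and angle between the x axis of each of module_1, module_2, module_3, module_4_center and the x axis of plate, either way round below 0.1 rad and angle between each of module_1, module_2, module_3, module_4_center's own z axis and vertical below 0.06 rad and linear speed of each of module_1, module_2, module_3 below 0.005 m/s and z of module_1 in the frame of plate between 0.009 and 0.015 m and y of module_2 in the frame of plate between -0.004 and 0.004 m and z of module_2 in the frame of plate between 0.009 and 0.015 m and y of module_3 in the frame of plate between -0.004 and 0.004 m and z of module_3 in the frame of plate between 0.009 and 0.015 m and y of module_4_center in the frame of plate between -0.004 and 0.004 m and z of module_4_center in the frame of plate between 0.026 and 0.033 m and x of module_1 in the frame of plate above 0.11 m and x of module_4_center in the frame of plate above 0.029 m and horizontal distance between module_1 and module_2 below 0.031 m and horizontal distance between module_2 and module_3 below 0.031 m and horizontal distance between module_3 and module_4_center below 0.031 m and value of joint each of catch_left, catch_right below 0.002 m); the robot touches nothing.
It fails at once if the row is pressed against the bar with more than 20 N (between the first two modules) (contact force between module_1 and module_2 above 20 N).
It fails at once if the row buckles: a module of the row is turned more than 0.3 rad off the line, or leaves it sideways by more than 15 mm (angle between the x axis of any of module_1, module_2, module_3 and the x axis of plate, either way round above 0.3 rad or y of any of module_1, module_2, module_3 in the frame of plate above 0.015 m or y of any of module_1, module_2, module_3 in the frame of plate below -0.015 m).
It fails at once if a module of the row tips over (angle between any of module_1, module_2, module_3's own z axis and vertical above 0.3 rad).
It fails at once if another thing on the bench is moved (distance of any of screw_jar, screwdriver, cal_case from where it was at the start of the episode above 0.02 m).
It also fails if it takes over 61 s, if anything falls off the work surface, if the arm or the gripper's body presses on something with over 40 N, if the wrist force passes 120 N, or if a joint passes its speed limit or range.

ROBOT

A 7-joint arm with a two-finger parallel gripper is mounted at the origin on the work surface. World frame = base frame: x ahead of the robot, y to its left, z up, the work surface at z = 0. Lengths are in m, angles in rad, forces in N, time in s.
With the tool pointing down it reaches from about 0.4 to 0.85 m from the base axis. Payload 4.5 kg.
Tool frame: the origin (TCP) lies midway between the tips of the shut fingers; the grasp point (between the pads) lies 19 mm behind it (arm.grasp_offset is the distance from the TCP to the grasp point, in m); x points along the fingers, y is the direction in which the jaws open and shut, and the axes are right-handed (so a half turn about x gives the same grasp; the last joint's range is limited). The gripper opens to 88 mm and grips with 3 to 60 N. Pads are 18 mm wide; open, the fingers measure 123 mm over their backs; the gripper's body (75 mm by 187 mm) begins 45 mm behind the grasp point.
Start: joints at [1.26, 0.689, -0.195, 1.565, 0.157, 0.902, -0.215], TCP at [0.211, -0.588, 0.214] pointing down, gripper open.
Joint ranges: [-3.01, 3.01], [-0.46, 2.08], [-1.47, 1.51], [0.13, 2.56], [-1, 4.14], [0.04, 2.09], [-2.66, 2.66]. Speed limits (rad/s): [2.57, 2.57, 3.14, 3.14, 3.14, 3.14, 3.14].

INTERFACE

Orientations are given as a rotation vector (axis times angle).
In Python, from station import arm gives the robot as it stands.
- The arm moves only by the shell command python3 -m jog 'ROWS' [FORCE]. ROWS is JSON, a list that holds one entry, the list of rows, each a list of 7 numbers: the turn, a rotation vector about the world's x, y, z each as a share of 1.5 rad, from -1 to 1, then the shift along the world's x, y, z each as a share of 200 mm, from -1 to 1, then the gripper's target within -1 to 1 (fully open at 1, half-way at 0, shut at -1). In form: [[[rx, ry, rz, x, y, z, hand], ...]]. A call has 1 to 10 rows; each row is the pose to reach, as a shift and turn from the pose measured when the call began; what a row does not reach only later rows make up. A row lasts 1/12 s, in which the tool goes at most 41.7 mm and 7.16 degrees, less where a joint would pass 70% of its speed; a pose out of reach is approached as far as the arm can. A call with a number of a shift or a turn outside -1 to 1 is refused whole. A call with a gripper value outside its range is refused whole. The fingers move at their own pace and stop on an object; FORCE is the grip in N (left out, the last holds). Time passes only in rows, so rows that repeat a pose let the fingers close. It gives the time, the measured TCP pose, the force and the opening at its end, in the units of the state.
- arm.get_state(): the state, without advancing time (a new reading comes with each control period).
- arm.read_camera(name): name is "scene" or "top" or "wrist"; returns a dict with "color" (420x560x3 uint8, blue, green, red), "fx", "fy", "cx", "cy" (pixels), "rvec" (rotation vector, rad) and "tvec" (3), from world to camera coordinates, as OpenCV has them; the wrist camera has in their place "tool_from_camera" (4x4, takes a point from camera to tool coordinates, whose origin is the TCP and whose axes are the tool frame's). Camera axes: x right, y down, z forward; pixel columns grow to the right and rows downward; lengths in m; the calibration is good to about 2 mm. A picture is of the moment at which its call begins: read the wrist's pose just before it. There is no depth.
- arm.close_job(): hands the job in, once; it reports no verdict.
The state is a dict: "time": time; "q": joint angles; "qd": joint speeds; "effort": joint torques, N m; "tool_pos": TCP position; "eef_rot": TCP orientation; "contact_force": force on the tool from outside, world axes, zero at the start; "moment": the same for the moment, N m; "width": opening from 0.0 (shut) to 1.0 (fully open).
Only numpy, scipy, OpenCV 4.12 (cv2) and the standard library are available. Lean on these libraries where they do the work, as an engineer would, in place of code of your own. Each camera call takes 0.05 s, during which the arm holds its last target.

## Working session

There is one attempt and no reset: what is moved stays moved. The work goes in short steps, Python scripts to look and compute and a shell command to move; the robot and the scene stay as the last step left them, time stands still between calls to the robot, and variables do not carry over. Pictures are saved under pics/ and viewed, and the job is handed in when it is done.

```bash
ls; mkdir -p pics; python3 - <<'E'
from station import arm
import cv2
print(arm.get_state())
for n in ("scene","top","wrist"):
    c=arm.read_camera(n); cv2.imwrite(f"pics/{n}0.png",c["color"])
    print(n,{k:v for k,v in c.items() if k!="color"})
E
```

```text
pics
{'time': 0.0, 'q': array([ 1.25980787,  0.68995164, -0.19449166,  1.56635257,  0.15731371,
        0.9025051 , -0.21511105]), 'qd': array([-0.00165015, -0.00043175,  0.00137468,  0.00067333,  0.00059858,
       -0.00118708, -0.00079627]), 'effort': array([ 1.48960758e-04, -5.27554214e+01, -1.26659296e+00, -1.53430545e+01,
       -5.25171706e-02,  6.45063061e-03,  1.77581001e-04]), 'tool_pos': array([ 0.21095183, -0.5875995 ,  0.21342742]), 'eef_rot': array([ 2.03431615,  0.35619497, -2.0352901 ]), 'contact_force': array([ 0.19283313, -1.03066579, -0.69448674]), 'moment': array([-0.05463696, -0.01984745, -0.03801133]), 'width': 0.9981307093151398}
scene {'fx': 438.623148911844, 'fy': 438.623148911844, 'cx': 280.20798663593285, 'cy': 200.88210745454458, 'rvec': array([ 1.46062243,  2.38839041, -0.65677169]), 'tvec': array([ 0.2285665 , -0.41113574,  1.34001481])}
top {'fx': 429.1669611465781, 'fy': 429.1669611465781, 'cx': 275.67956118286145, 'cy': 209.01261957949714, 'rvec': array([ 2.12505143, -2.15167287,  0.21301349]), 'tvec': array([0.01414406, 0.55525764, 1.06692489])}
wrist {'fx': 355.84089580041234, 'fy': 355.84089580041234, 'cx': 270.53120816684265, 'cy': 211.1285078300277, 'tool_from_camera': array([[-1.00010430e-04, -2.69169542e-01,  9.63092803e-01,
        -1.71179840e-01],
       [ 9.99999966e-01, -2.57671300e-04,  3.18278370e-05,
         4.71382427e-04],
       [ 2.39594290e-04,  9.63092774e-01,  2.69169559e-01,
        -6.97511862e-02],
       [ 0.00000000e+00,  0.00000000e+00,  0.00000000e+00,
         1.00000000e+00]])}
```

View pics/top0.png

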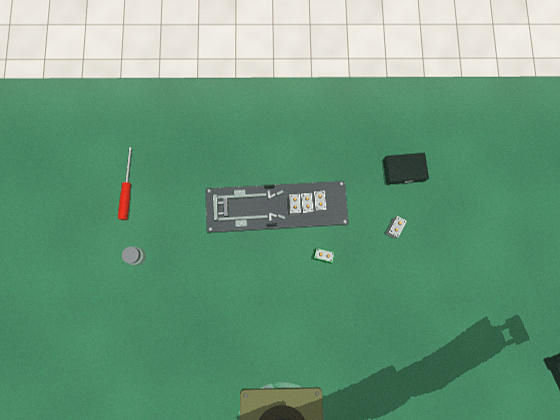

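View pics/scene0.png

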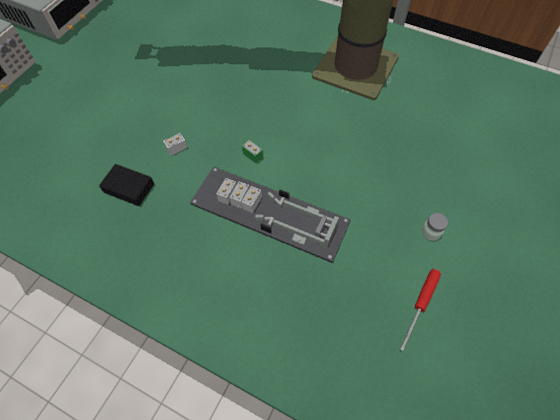

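View pics/wrist0.png

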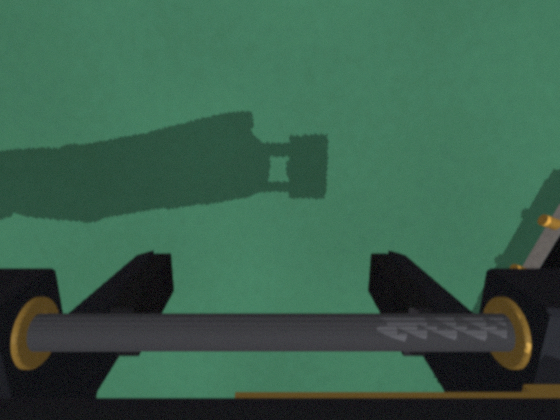

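Candidates for module 4: the box at top (398,227), which is scene (175,143), and the box at top (323,255), which is scene (253,150) and looks green-sided. The three in the row are at top (295–320,203). I'll check with close crops.

```bash
cat > h.py <<'E'
import numpy as np, cv2
from station import arm
def cam(n):
    c=arm.read_camera(n); 
    if n=="wrist": raise SystemExit
    R=cv2.Rodrigues(c["rvec"])[0]; t=np.array(c["tvec"]).ravel()
    K=np.array([[c["fx"],0,c["cx"]],[0,c["fy"],c["cy"]],[0,0,1]])
    return c["color"],K,R,t
def wcam():
    s=arm.get_state(); c=arm.read_camera("wrist")
    Rt=cv2.Rodrigues(np.array(s["eef_rot"]))[0]
    M=np.array(c["tool_from_camera"]); Rw=Rt@M[:3,:3]; p=Rt@M[:3,3]+s["tool_pos"]
    K=np.array([[c["fx"],0,c["cx"]],[0,c["fy"],c["cy"]],[0,0,1]])
    return c["color"],K,Rw.T,-Rw.T@p
def ray(uv,K,R,t,z):
    uv=np.atleast_2d(uv).astype(float)
    d=(R.T@np.linalg.solve(K,np.c_[uv,np.ones(len(uv))].T)).T
    o=-R.T@t
    return o+d*((z-o[2])/d[:,2])[:,None]
def proj(P,K,R,t):
    q=(K@(R@np.atleast_2d(P).T+t[:,None])).T
    return q[:,:2]/q[:,2:]
E
python3 - <<'E'
import cv2,numpy as np
a=cv2.imread("pics/top0.png");b=cv2.imread("pics/scene0.png")
def crop(i,x,y,w,h,s): return cv2.resize(i[y:y+h,x:x+w],None,fx=s,fy=s,interpolation=cv2.INTER_CUBIC)
cv2.imwrite("pics/c_top.png",crop(a,195,165,240,110,3.3))
cv2.imwrite("pics/c_sc.png",crop(b,150,125,210,140,3.7))
E
```

```text
(no output)
```

View pics/c_top.png

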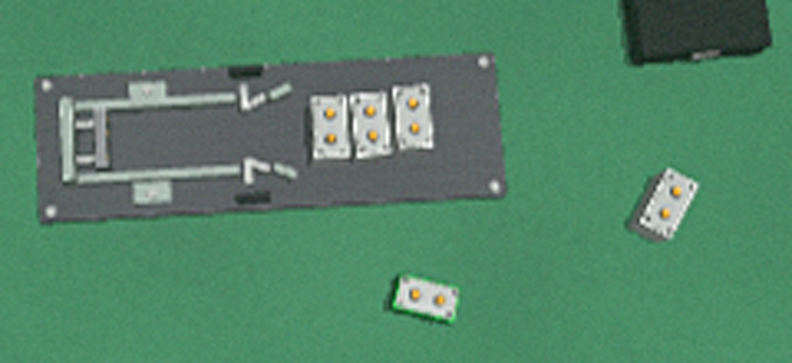

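View pics/c_sc.png

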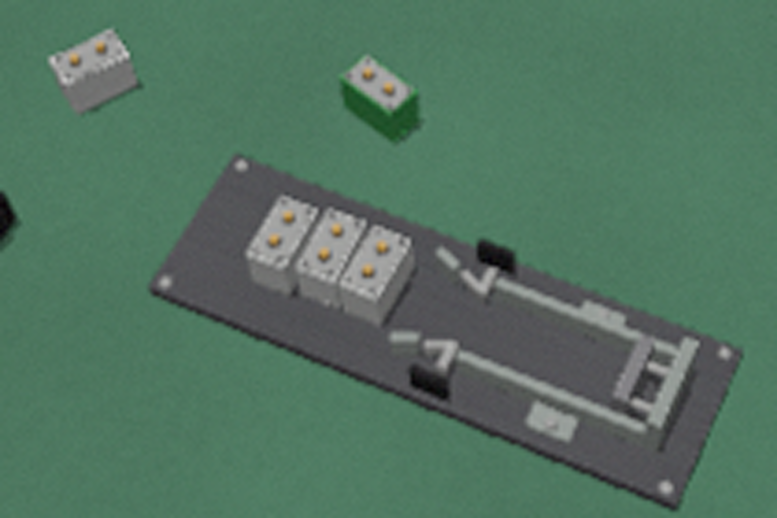

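The crops confirm that module 4 is the all-grey box at top (398,227). The one at (323,255) has green sides and is the decoy. Next I'll measure the plate, the modules and the loose box.

```bash
python3 - <<'E'
import cv2,numpy as np
from h import *
im,K,R,t=cam("top")
print("cam",-R.T@t)
hsv=cv2.cvtColor(im,cv2.COLOR_BGR2HSV)
g=cv2.cvtColor(im,cv2.COLOR_BGR2GRAY)
ng=(hsv[...,1]<70).astype(np.uint8)  # non green
# plate : non-green component
m=cv2.morphologyEx(ng,cv2.MORPH_CLOSE,np.ones((5,5)))
n,l,st,ce=cv2.connectedComponentsWithStats(m)
for i in range(1,n):
    x,y,w,h,a=st[i]
    if 40<a<12000 and 130<y<280 and x>190: 
        c=(l==i).astype(np.uint8); cn=max(cv2.findContours(c,0,2)[0],key=cv2.contourArea)
        r=cv2.minAreaRect(cn); b=cv2.boxPoints(r)
        print(st[i],r)
        if a>3000: zz=0.012
        else: zz=0.036
        W=ray(b,K,R,t,zz); print(W[:,:2].round(4).tolist(),"ctr",W.mean(0).round(4), "sides",np.linalg.norm(W[1]-W[0]).round(4),np.linalg.norm(W[2]-W[1]).round(4))
        d=W[1]-W[0] if np.linalg.norm(W[1]-W[0])>np.linalg.norm(W[2]-W[1]) else W[2]-W[1]
        print("long dir deg",np.degrees(np.arctan2(d[1],d[0])))
w=((hsv[...,1]<60)&(g>140)).astype(np.uint8)
n,l,st,ce=cv2.connectedComponentsWithStats(w)
for i in range(1,n):
    x,y,ww,h,a=st[i]
    if 130<y<280 and x>190: print(st[i],ce[i].round(1))
# brass
br=((hsv[...,0]>8)&(hsv[...,0]<28)&(hsv[...,1]>90)&(hsv[...,2]>110)).astype(np.uint8)
n,l,st,ce=cv2.connectedComponentsWithStats(br)
for i in range(1,n):
    x,y,ww,h,a=st[i]
    if 130<y<280 : print("brass",a,ce[i].round(1), ray(ce[i],K,R,t,0.054 if y<215 else .042)[0].round(4))
E
```

```text
cam [0.35886593 0.032374   1.14760925]
[ 386  153   43   30 1047] ((406.19317626953125, 168.3172607421875), (27.903282165527344, 42.02101516723633), 85.2363510131836)
[[0.6999, -0.2885], [0.7088, -0.4035], [0.6312, -0.4038], [0.6227, -0.2902]] ctr [ 0.6657 -0.3465  0.036 ] sides 0.1153 0.0776
long dir deg -85.55777939072499
[ 205  181  144   52 6218] ((276.11309814453125, 205.97927856445312), (44.413265228271484, 141.71168518066406), 86.72950744628906)
[[0.6222, 0.1991], [0.6412, -0.1857], [0.5189, -0.1873], [0.5015, 0.1905]] ctr [0.5709 0.0041 0.012 ] sides 0.3853 0.1223
long dir deg -87.18054384607457
[386 216  21  22 283] ((395.789794921875, 226.88531494140625), (13.40786075592041, 21.867584228515625), 28.610458374023438)
[[0.4902, -0.2777], [0.5408, -0.3085], [0.5233, -0.3386], [0.4729, -0.3076]] ctr [ 0.5068 -0.3081  0.036 ] sides 0.0593 0.0348
long dir deg -31.33458808609863
[315 249  19  13 176] ((323.8529357910156, 254.5882568359375), (17.947635650634766, 9.943960189819336), 14.03624439239502)
[[0.4301, -0.0902], [0.4549, -0.0972], [0.4431, -0.1421], [0.4183, -0.1349]] ctr [ 
[... 816 characters left out ...]
]
brass 1 [121. 187.] [0.6168 0.4078 0.054 ]
brass 1 [120. 193.] [0.6009 0.4096 0.054 ]
brass 7 [319.7 196. ] [ 0.5878 -0.1081  0.054 ]
brass 6 [306.8 198.2] [ 0.5824 -0.0742  0.054 ]
brass 7 [294.7 199. ] [ 0.5805 -0.0426  0.054 ]
brass 2 [119.  200.5] [0.5811 0.4112 0.054 ]
brass 5 [320.4 203.2] [ 0.5687 -0.1092  0.054 ]
brass 5 [307.6 205.8] [ 0.5621 -0.0757  0.054 ]
brass 6 [295.  206.5] [ 0.5606 -0.0429  0.054 ]
brass 2 [118.  209.5] [0.5576 0.4125 0.054 ]
brass 1 [120. 219.] [0.5347 0.4103 0.042 ]
brass 4 [399.5 222.5] [ 0.5174 -0.3167  0.042 ]
brass 6 [396.2 229.2] [ 0.4999 -0.3068  0.042 ]
brass 5 [320.4 253.8] [ 0.4383 -0.1064  0.042 ]
brass 6 [328.  255.5] [ 0.4337 -0.1259  0.042 ]
```

```bash
python3 - <<'E'
import cv2,numpy as np
from h import *
im,K,R,t=cam("top")
S=ray([[341,183.3],[208.5,190],[344.3,221],[210,228.7]],K,R,t,0.0125)
print(S.round(4)); c=S.mean(0); d=(S[1]-S[0]+S[3]-S[2]); print("centre",c,"ang",np.degrees(np.arctan2(d[1],d[0])))
u=d/np.linalg.norm(d); v=np.array([-u[1],u[0],0])
for n,p in dict(m1=(.5705,-.0427),m2=(.5722,-.075),m3=(.5783,-.1087)).items():
    e=np.array([*p,0])-c; print(n,(e@u).round(4),(e@v).round(4))
# catch L corner points
s=arm.get_state(); print(cv2.Rodrigues(s["eef_rot"])[0].round(3), s["tool_pos"])
E
```

```text
[[ 0.6313 -0.1727  0.0125]
 [ 0.616   0.1871  0.0125]
 [ 0.5273 -0.1773  0.0125]
 [ 0.5107  0.1817  0.0125]]
centre [0.57132229 0.00470678 0.0125    ] ang 92.54004214142664
m1 -0.0473 0.0029
m2 -0.0797 0.0027
m3 -0.1136 -0.0019
[[-0.     0.338 -0.941]
 [ 0.001 -0.941 -0.338]
 [-1.    -0.001  0.   ]] [ 0.21112604 -0.58795858  0.21386248]
```

```bash
python3 -m jog '[[[0,0,0.1,0.15,0.14,0,1],[0,0,0.2,0.3,0.28,0,1],[0,0,0.3,0.45,0.42,0,1],[0,0,0.4,0.6,0.56,0,1],[0,0,0.474,0.75,0.7,0,1],[0,0,0.474,0.9,0.84,0,1],[0,0,0.474,1,0.93,0,1],[0,0,0.474,1,0.93,0,1]]]' 20 && python3 -m jog '[[[0,0,0,0.15,0.15,0,1],[0,0,0,0.3,0.3,0,1],[0,0,0,0.44,0.4,0,1],[0,0,0,0.49,0.44,0,1],[0,0,0,0.49,0.44,0,1]]]'; python3 - <<'E'
from h import *
im,K,R,t=wcam(); cv2.imwrite("pics/w1.png",im); print(arm.get_state()["tool_pos"],arm.get_state()["contact_force"])
print(proj([[.5087,-.3117,.042],[.5783,-.1087,.048]],K,R,t))
E
```

```text
time: 0.92
tool_pos: [0.4178, -0.3953, 0.2144]
eef_rot: [1.576, 0.929, -1.564]
contact_force: [0.8, -0.4, 0.0]
width: 0.995
time: 1.33
tool_pos: [0.5203, -0.3023, 0.2146]
eef_rot: [1.575, 0.934, -1.555]
contact_force: [1.2, -0.3, -0.1]
width: 0.995
[ 0.51734602 -0.30539276  0.21426787] [-0.23525903 -0.17763421  0.25476053]
[[263.26202306 200.23555213]
 [218.75340381 -48.41562454]]
```

View pics/w1.png

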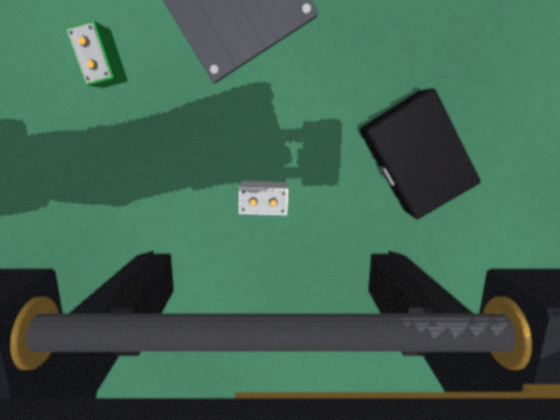

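The module is at (263,202) and aligned with the jaws.

```bash
cat >> h.py <<'E'
def brass(im,amin=4):
    hsv=cv2.cvtColor(im,cv2.COLOR_BGR2HSV)
    br=((hsv[...,0]>8)&(hsv[...,0]<28)&(hsv[...,1]>90)&(hsv[...,2]>110)).astype(np.uint8)
    n,l,st,ce=cv2.connectedComponentsWithStats(br)
    return [(ce[i],st[i][4]) for i in range(1,n) if st[i][4]>=amin]
E
python3 - <<'E'
from h import *
im,K,R,t=wcam()
for c,a in brass(im,15):
    if c[1]<300: print(c.round(1),a,ray(c,K,R,t,.042)[0].round(4))
hsv=cv2.cvtColor(im,cv2.COLOR_BGR2HSV);m=((hsv[...,1]<60)&(hsv[...,2]>150)).astype(np.uint8)
m=cv2.morphologyEx(m,cv2.MORPH_CLOSE,np.ones((9,9)))
m[:,:230]=0;m[:,300:]=0;m[:182]=0;m[225:]=0
cn=max(cv2.findContours(m,0,2)[0],key=cv2.contourArea);r=cv2.minAreaRect(cn);W=ray(cv2.boxPoints(r),K,R,t,.036)
print(r,W.round(4),W.mean(0),np.linalg.norm(W[1]-W[0]),np.linalg.norm(W[2]-W[1]),[np.degrees(np.arctan2(*(W[i+1]-W[i])[1::-1])) for i in (0,1)])
s=arm.get_state(); T=cv2.Rodrigues(s["eef_rot"])[0]; print(s["tool_pos"],"yaw",np.degrees(np.arctan2(T[1,1],T[0,1])))
E
```

```text
[82.5 35.2] 51 [ 0.4378 -0.1077  0.042 ]
[90.8 58.7] 48 [ 0.4327 -0.1268  0.042 ]
[254.1 197. ] 36 [ 0.4988 -0.3078  0.042 ]
[274.2 197.6] 37 [ 0.516  -0.3179  0.042 ]
((264.2471923828125, 197.0955047607422), (51.007354736328125, 27.164722442626953), 1.6846843957901) [[ 0.4773 -0.313   0.036 ]
 [ 0.492  -0.2891  0.036 ]
 [ 0.5359 -0.3148  0.036 ]
 [ 0.5221 -0.3393  0.036 ]] [ 0.50680888 -0.3140296   0.036     ] 0.0280765423176458 0.05089952185302933 [np.float64(58.37535053829732), np.float64(-30.377467512858814)]
[ 0.51538729 -0.30763775  0.2140919 ] yaw -28.822031144474575
```

```bash
python3 -m jog '[[[0,0,-0.018,-0.04,-0.028,-0.18,1],[0,0,-0.018,-0.04,-0.028,-0.36,1],[0,0,-0.018,-0.04,-0.028,-0.5,1],[0,0,-0.018,-0.04,-0.028,-0.6,1],[0,0,-0.018,-0.04,-0.028,-0.6,1],[0,0,-0.018,-0.04,-0.028,-0.6,1]]]'; python3 - <<'E'
from h import *
im,K,R,t=wcam(); cv2.imwrite("pics/w2.png",im); 
for c,a in brass(im,15):
    if c[1]<300: print(c.round(1),a,ray(c,K,R,t,.042)[0].round(4))
s=arm.get_state(); T=cv2.Rodrigues(s["eef_rot"])[0]; print(s["tool_pos"],"yaw",np.degrees(np.arctan2(T[1,1],T[0,1])))
E
```

```text
time: 1.93
tool_pos: [0.5052, -0.315, 0.0935]
eef_rot: [1.593, 0.911, -1.589]
contact_force: [0.0, -0.8, 0.7]
width: 1.003
[255.5 217.7] 78 [ 0.4987 -0.308   0.042 ]
[286.  217.7] 74 [ 0.5159 -0.3181  0.042 ]
[ 0.50666326 -0.31496973  0.09477145] yaw -30.510298015986486
```

View pics/w2.png

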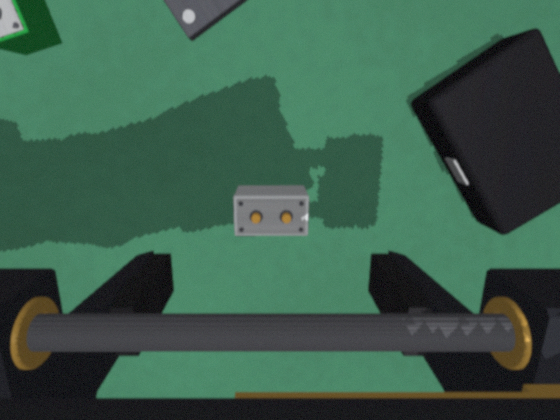

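```bash
python3 -m jog '[[[0,0,0,0.003,0.009,-0.18,1],[0,0,0,0.003,0.009,-0.34,1],[0,0,0,0.003,0.009,-0.41,1],[0,0,0,0.003,0.009,-0.41,1],[0,0,0,0.003,0.009,-0.41,-0.2],[0,0,0,0.003,0.009,-0.41,-0.2],[0,0,0,0.003,0.009,-0.41,-0.2],[0,0,0,0.003,0.009,-0.41,-0.2],[0,0,0,0.003,0.009,-0.41,-0.2],[0,0,0,0.003,0.009,-0.41,-0.2]]]' 15; python3 - <<'E'
from h import *
im,K,R,t=wcam(); cv2.imwrite("pics/w3.png",im); 
for c,a in brass(im,15):
    if c[1]<300: print(c.round(1),a,ray(c,K,R,t,.042)[0].round(4))
s=arm.get_state(); T=cv2.Rodrigues(s["eef_rot"])[0]; print(s["tool_pos"],"yaw",np.degrees(np.arctan2(T[1,1],T[0,1])),s["width"]*88)
E
```

```text
time: 2.82
tool_pos: [0.5077, -0.3135, 0.0135]
eef_rot: [1.594, 0.908, -1.585]
contact_force: [-0.3, -0.2, 0.5]
width: 0.572
[245.2 274.6] 180 [ 0.4989 -0.3078  0.042 ]
[290.5 274.5] 180 [ 0.516  -0.3178  0.042 ]
[ 0.50749057 -0.31333214  0.01325103] yaw -30.5140738791087 46.20640076181574
```

View pics/w3.png

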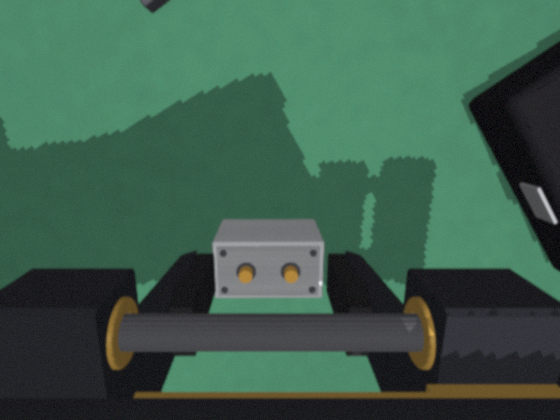

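```bash
python3 -m jog '[[[0,0,0,0,0,0,-0.2],[0,0,0,0,0,0.1,-0.2],[0,0,0,0,0,0.3,-0.2],[0,0,0.08,0.05,0.1,0.45,-0.2],[0,0,0.16,0.12,0.25,0.5,-0.2],[0,0,0.24,0.2,0.42,0.5,-0.2],[0,0,0.32,0.28,0.58,0.5,-0.2],[0,0,0.384,0.352,0.74,0.5,-0.2],[0,0,0.384,0.352,0.74,0.5,-0.2],[0,0,0.384,0.352,0.74,0.5,-0.2]]]' 15; python3 - <<'E'
from h import *
im,K,R,t=wcam(); cv2.imwrite("pics/w4.png",im); 
for c,a in brass(im,15):
    if c[1]<300: print(c.round(1),a,ray(c,K,R,t,.054)[0].round(4))
s=arm.get_state(); T=cv2.Rodrigues(s["eef_rot"])[0]; print(s["tool_pos"],"yaw",np.degrees(np.arctan2(T[1,1],T[0,1])),s["width"]*88)
print(T.round(4))
E
```

```text
time: 3.7
tool_pos: [0.579, -0.1621, 0.1135]
eef_rot: [1.179, 1.233, -1.168]
contact_force: [0.6, -2.4, -0.8]
width: 0.399
[246.1  23.7] 113 [ 0.5599 -0.0439  0.054 ]
[279.9  24.6] 114 [ 0.5797 -0.0434  0.054 ]
[247.6  82.2] 100 [ 0.5617 -0.0763  0.054 ]
[280.1  81.4] 101 [ 0.5816 -0.0748  0.054 ]
[ 59.9 123.7] 87 [ 0.4445 -0.1065  0.054 ]
[286.  138.1] 91 [ 0.5872 -0.1087  0.054 ]
[254.6 138.4] 85 [ 0.5673 -0.1098  0.054 ]
[ 55.8 152.7] 84 [ 0.4399 -0.1249  0.054 ]
[ 0.57780924 -0.16488133  0.11314499] yaw 2.542221281795894 35.02564959745929
[[ 0.0018  0.999   0.0444]
 [ 0.0037  0.0444 -0.999 ]
 [-1.      0.002  -0.0036]]
```

View pics/w4.png

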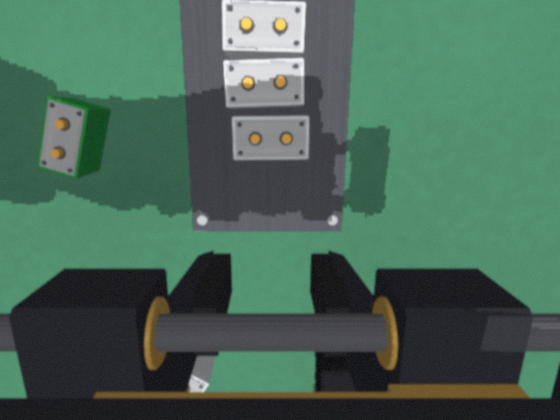

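The width of 35 mm equals the commanded value, so the grasp missed. I'll find out why.

```bash
python3 - <<'E'
from h import *
c=arm.read_camera("wrist"); M=np.linalg.inv(c["tool_from_camera"])
K=np.array([[c["fx"],0,c["cx"]],[0,c["fy"],c["cy"]],[0,0,1]])
print(proj([[0,0,0],[0,.025,0],[0,-.025,0],[-.019,.0175,0],[-.019,-.0175,0],[-.019,0.0175,.009],[-.019,0.0175,-.009]],K,M[:3,:3],M[:3,3]).round(0))
im,K,R,t=cam("top"); cv2.imwrite("pics/t2.png",cv2.resize(im[160:290,290:450],None,fx=5,fy=4.6))
im,K,R,t=cam("scene"); cv2.imwrite("pics/s2.png",cv2.resize(im[80:260,130:330],None,fx=4,fy=3.3))
E
```

```text
[[269. 250.]
 [318. 250.]
 [221. 250.]
 [307. 266.]
 [231. 266.]
 [306. 283.]
 [307. 248.]]
```

View pics/t2.png

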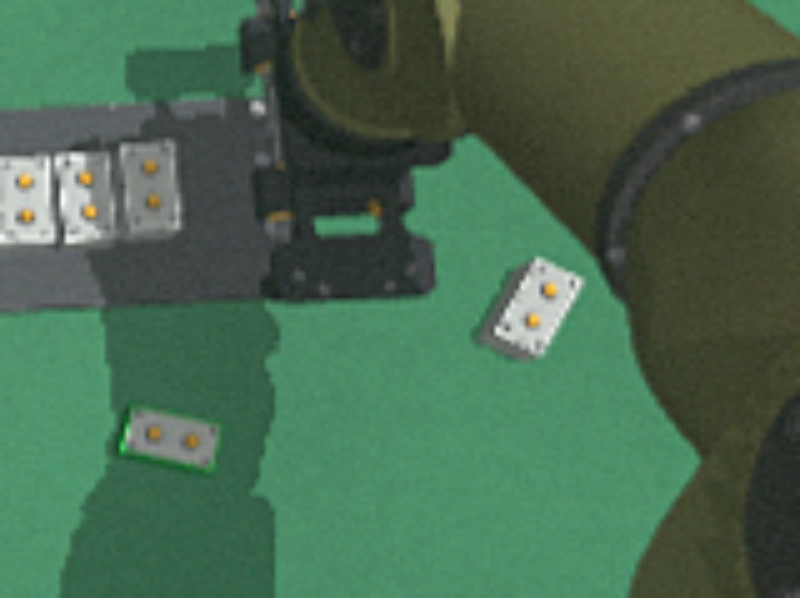

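View pics/s2.png

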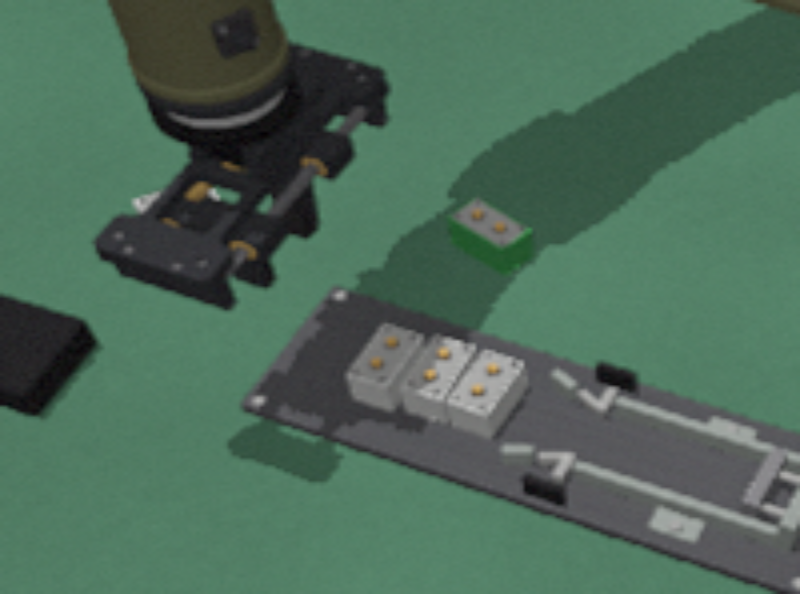

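```bash
python3 -m jog '[[[0,0,-0.08,-0.07,-0.15,0,1],[0,0,-0.16,-0.14,-0.3,0,1],[0,0,-0.24,-0.22,-0.45,0,1],[0,0,-0.32,-0.3,-0.6,0,1],[0,0,-0.384,-0.35,-0.74,0,1],[0,0,-0.384,-0.35,-0.74,0,1],[0,0,-0.384,-0.35,-0.74,0,1]]]' 30; python3 - <<'E'
from h import *
im,K,R,t=wcam(); cv2.imwrite("pics/w5.png",im); 
for c,a in brass(im,15):
    if c[1]<300: print(c.round(1),a,ray(c,K,R,t,.042)[0].round(4))
s=arm.get_state(); T=cv2.Rodrigues(s["eef_rot"])[0]; print(s["tool_pos"],"yaw",np.degrees(np.arctan2(T[1,1],T[0,1])),s["width"]*88)
E
```

```text
time: 4.48
tool_pos: [0.5047, -0.3194, 0.1129]
eef_rot: [1.596, 0.901, -1.595]
contact_force: [0.3, 1.3, 0.2]
width: 0.903
[ 5.  12.2] 104 [ 0.4326 -0.1268  0.042 ]
[253.8 204.2] 65 [ 0.4988 -0.308   0.042 ]
[282. 204.] 69 [ 0.5158 -0.3181  0.042 ]
[ 0.506072   -0.31676443  0.11294625] yaw -30.83015189085172 83.77811007931979
```

View pics/w5.png

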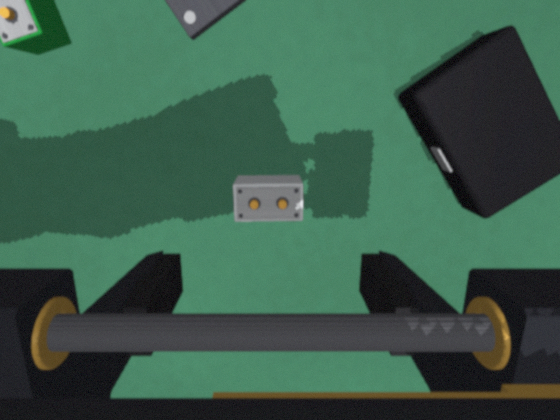

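```bash
python3 -m jog '[[[0,0,0,0.006,0.018,-0.18,1],[0,0,0,0.006,0.018,-0.36,1],[0,0,0,0.006,0.018,-0.48,1],[0,0,0,0.006,0.018,-0.515,1],[0,0,0,0.006,0.018,-0.515,-0.2],[0,0,0,0.006,0.018,-0.515,-0.2],[0,0,0,0.006,0.018,-0.515,-0.2],[0,0,0,0.006,0.018,-0.515,-0.2],[0,0,0,0.006,0.018,-0.515,-0.2],[0,0,0,0.006,0.018,-0.515,-0.2]]]' 30;python3 -m jog '[[[0,0,0,0,0,0,-0.2],[0,0,0,0,0,0,-0.2],[0,0,0,0,0,0,-0.2]]]'; python3 - <<'E'
from h import *
im,K,R,t=wcam(); cv2.imwrite("pics/w6.png",im); 
for c,a in brass(im,15):
    if c[1]<300: print(c.round(1),a,ray(c,K,R,t,.042)[0].round(4))
s=arm.get_state(); T=cv2.Rodrigues(s["eef_rot"])[0]; print(s["tool_pos"],"yaw",np.degrees(np.arctan2(T[1,1],T[0,1])),s["width"]*88,s["contact_force"])
im,K,R,t=cam("scene"); cv2.imwrite("pics/s3.png",cv2.resize(im[80:220,130:290],None,fx=4.5,fy=4.2))
E
```

```text
time: 5.37
tool_pos: [0.5078, -0.3135, 0.011]
eef_rot: [1.596, 0.903, -1.59]
contact_force: [-0.1, 0.5, 0.6]
width: 0.568
time: 5.62
tool_pos: [0.5057, -0.3126, 0.0126]
eef_rot: [1.594, 0.906, -1.594]
contact_force: [-6.3, 4.8, 16.8]
width: 0.406
[307.7 275.9] 128 [ 0.5204 -0.321   0.042 ]
[264.3 278.3] 194 [ 0.5036 -0.3123  0.042 ]
[ 0.50571945 -0.31257733  0.01261601] yaw -30.84214948600621 35.26259555281935 [-6.4387413   3.84219231 15.75764839]
```

View pics/w6.png

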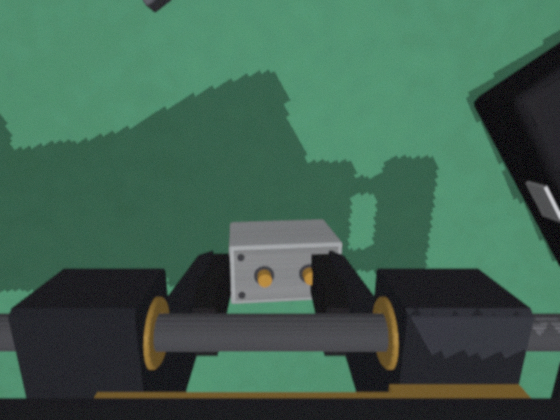

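View pics/s3.png

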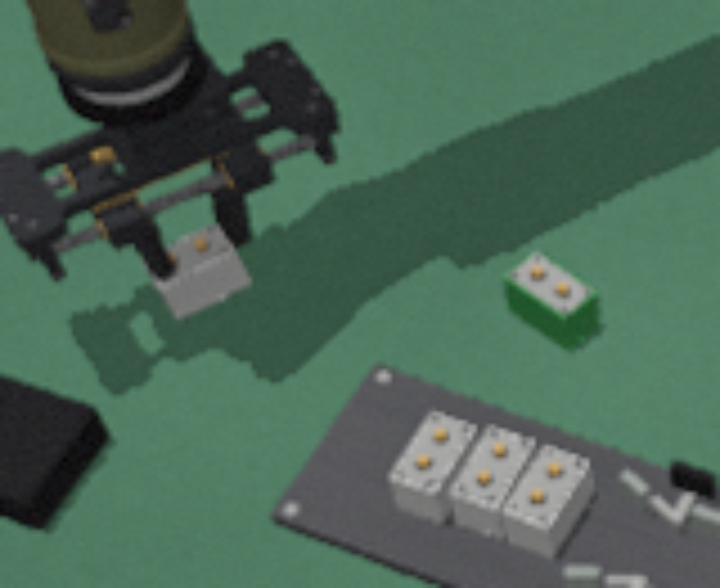

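```bash
python3 - <<'E'
from h import *
s=arm.get_state(); T=cv2.Rodrigues(s["eef_rot"])[0]; p=np.array(s["tool_pos"])
im,K,R,t=cam("scene"); im=im.copy()
pts=[p+T@np.array(v) for v in ([0,.0175,0],[0,-.0175,0],[-.019,.0175,0],[-.019,-.0175,0],[-.064,.0175,0],[-.064,-.0175,0])]
q=proj(pts,K,R,t); print(q.round(1))
x0,y0=150,90
b=cv2.resize(im[y0:y0+90,x0:x0+110],None,fx=7,fy=6.6,interpolation=cv2.INTER_CUBIC)
for i,(u,v) in enumerate(q): cv2.circle(b,(int((u+.5-x0)*7),int((v+.5-y0)*6.6)),4,[(0,0,255),(255,0,0),(0,255,255)][i//2],-1)
cv2.imwrite("pics/s4.png",b)
im,K,R,t=wcam(); im=im.copy()
for i,(u,v) in enumerate(proj(pts,K,R,t)): cv2.circle(im,(int(u),int(v)),3,[(0,0,255),(255,0,0),(0,255,255)][i//2],-1)
cv2.imwrite("pics/w7.png",im)
E
```

```text
[[169.6 147.5]
 [181.5 142. ]
 [168.  143.1]
 [180.  137.5]
 [163.9 132.2]
 [176.4 126.5]]
```

View pics/s4.png

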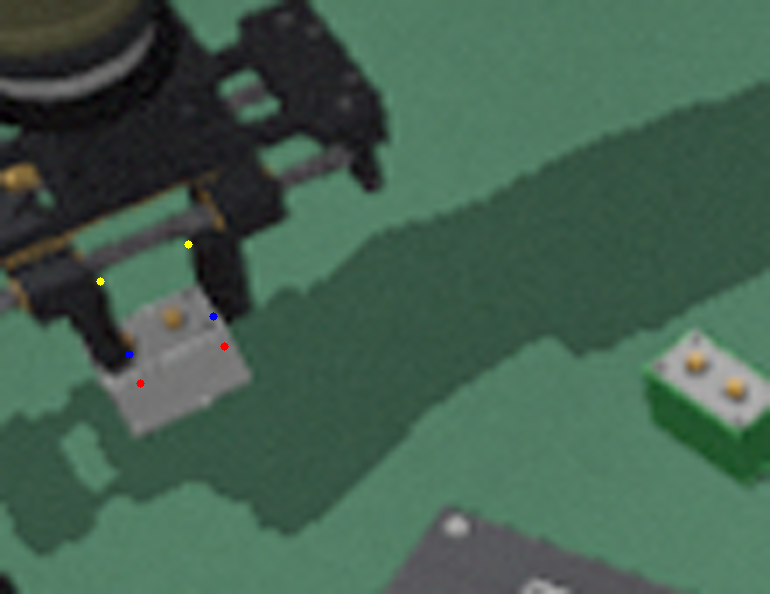

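View pics/w7.png

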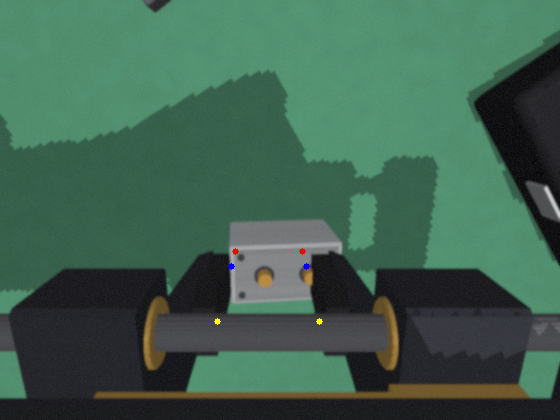

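The visible finger ends lie about 20 mm short of the stated TCP in both views, and there is an upward force of about 16 N. So the tips are resting on the module's top instead of straddling it. I'll open, lift and remeasure, including the finger length.

```bash
python3 -m jog '[[[0,0,0,0,0,0.1,0.3],[0,0,0,0,0,0.2,1],[0,0,0,0,0,0.4,1],[0,0,0,0,0,0.4,1],[0,0,0,0,0,0.4,1],[0,0,0,0,0,0.4,1]]]' 20; python3 - <<'E'
from h import *
print(arm.grasp_offset)
im,K,R,t=wcam(); im=im.copy()
s=arm.get_state(); T=cv2.Rodrigues(s["eef_rot"])[0]; p=np.array(s["tool_pos"])
for c,a in brass(im,15):
    if c[1]<300: print(c.round(1),a,ray(c,K,R,t,.042)[0].round(4))
w=s["width"]*.088/2
print(p,"yaw",np.degrees(np.arctan2(T[1,1],T[0,1])),w)
cv2.imwrite("pics/w8r.png",im)
for x,col in ((0,(0,0,255)),(-.019,(255,0,0)),(-.03,(0,255,255))):
  for y in (w,-w):
    for z in (-.009,.009):
      u,v=proj(p+T@np.array([x,y,z]),K,R,t)[0]; cv2.circle(im,(int(u),int(v)),2,col,-1)
cv2.imwrite("pics/w8.png",im)
im,K,R,t=cam("scene"); im=im.copy()
x0,y0=140,70
b=cv2.resize(im[y0:y0+90,x0:x0+110],None,fx=7,fy=6.6,interpolation=cv2.INTER_CUBIC)
for x,col in ((0,(0,0,255)),(-.019,(255,0,0)),(-.03,(0,255,255))):
  for y in (w,-w):
    for z in (-.009,.009):
      u,v=proj(p+T@np.array([x,y,z]),K,R,t)[0]; cv2.circle(b,(int((u+.5-x0)*7),int((v+.5-y0)*6.6)),3,col,-1)
cv2.imwrite("pics/s5.png",b)
E
```

```text
time: 6.32
tool_pos: [0.5055, -0.3127, 0.0927]
eef_rot: [1.594, 0.905, -1.594]
contact_force: [-0.1, -0.1, -0.0]
width: 0.832
0.0187
[260.4 221. ] 75 [ 0.5007 -0.3092  0.042 ]
[290.8 220.9] 75 [ 0.5178 -0.3193  0.042 ]
[ 0.50495347 -0.31246427  0.09202386] yaw -30.843761878722013 0.03857753340036385
```

View pics/w8.png

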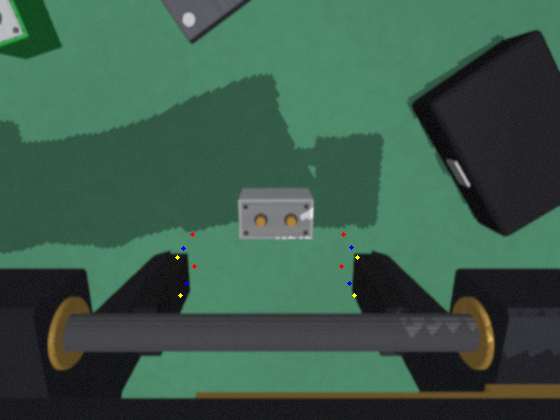

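View pics/s5.png

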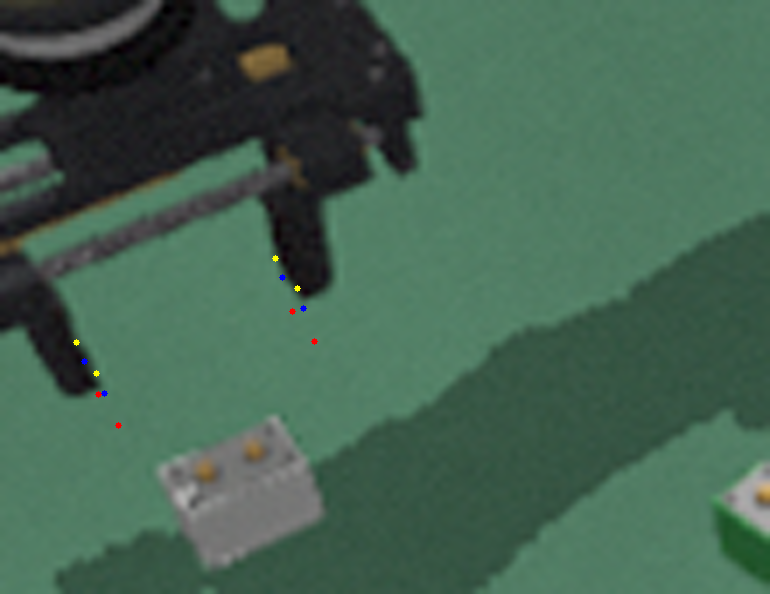

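Both views put the finger ends about 24 mm behind the stated TCP. The contact height agrees: the tips touched at 36 mm with the TCP at 12.6 mm. So I'll go 24 mm lower, to TCP z ≈ −0.014 with the tips at about 0.010.

```bash
python3 -m jog '[[[0,0,0,0.02,-0.009,-0.15,1],[0,0,0,0.02,-0.009,-0.3,1],[0,0,0,0.02,-0.009,-0.4,1],[0,0,0,0.02,-0.009,-0.48,1],[0,0,0,0.02,-0.009,-0.53,1],[0,0,0,0.02,-0.009,-0.53,1],[0,0,0,0.02,-0.009,-0.53,1]]]' 20; python3 -m jog '[[[0,0,0,0,0,0,-0.2],[0,0,0,0,0,0,-0.2],[0,0,0,0,0,0,-0.2],[0,0,0,0,0,0,-0.2],[0,0,0,0,0,0,-0.2],[0,0,0,0,0,0,-0.2],[0,0,0,0,0,0,-0.2]]]' 20;  python3 -m jog '[[[0,0,0,0,0,0,-0.2],[0,0,0,0,0,0,-0.2]]]' 20; python3 - <<'E'
from h import *
im,K,R,t=wcam(); cv2.imwrite("pics/w9.png",im)
E
```

```text
time: 7.0
tool_pos: [0.5084, -0.3138, -0.015]
eef_rot: [1.593, 0.909, -1.596]
contact_force: [-0.2, 0.5, 1.0]
width: 1.004
time: 7.58
tool_pos: [0.5085, -0.3139, -0.0147]
eef_rot: [1.593, 0.909, -1.596]
contact_force: [0.3, 1.3, 3.4]
width: 0.566
time: 7.75
tool_pos: [0.5085, -0.3139, -0.0147]
eef_rot: [1.593, 0.908, -1.596]
contact_force: [0.5, -0.1, 2.0]
width: 0.567
```

View pics/w9.png

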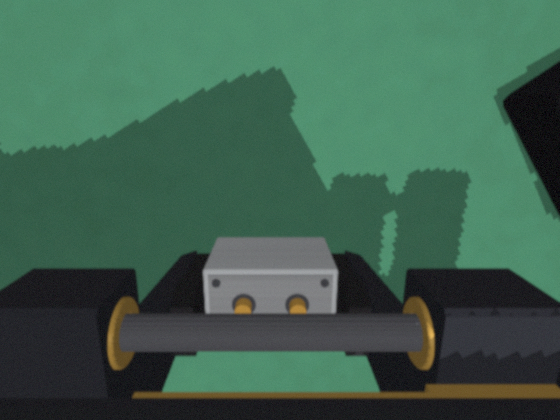

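Gripped at 50 mm opening. Lift and carry.

```bash
python3 -m jog '[[[0,0,0,0,0,0.1,-0.2],[0,0,0,0,0,0.25,-0.2],[0,0,0.08,0.05,0.1,0.4,-0.2],[0,0,0.16,0.12,0.25,0.45,-0.2],[0,0,0.24,0.2,0.42,0.45,-0.2],[0,0,0.32,0.28,0.58,0.45,-0.2],[0,0,0.385,0.35,0.65,0.45,-0.2],[0,0,0.385,0.35,0.65,0.45,-0.2],[0,0,0.385,0.35,0.65,0.45,-0.2],[0,0,0.385,0.35,0.65,0.45,-0.2]]]' 20; python3 - <<'E'
from h import *
im,K,R,t=wcam(); cv2.imwrite("pics/w10.png",im); 
s=arm.get_state(); T=cv2.Rodrigues(s["eef_rot"])[0]; print(s["tool_pos"],"yaw",np.degrees(np.arctan2(T[1,1],T[0,1])),s["width"]*88);print(T.round(3))
for c,a in brass(im,15):
    if c[1]<290: print(c.round(1),a,ray(c,K,R,t,.054)[0].round(4))
E
```

```text
time: 8.63
tool_pos: [0.5773, -0.1855, 0.0749]
eef_rot: [1.179, 1.23, -1.187]
contact_force: [-0.8, -0.2, -1.2]
width: 0.567
[ 0.57703959 -0.18603162  0.07485559] yaw 2.0624434098649105 49.62325328582156
[[-0.006  0.999  0.036]
 [-0.001  0.036 -0.999]
 [-1.    -0.006  0.001]]
[286.2  23.2] 169 [ 0.5815 -0.0749  0.054 ]
[245.6  25.3] 171 [ 0.5617 -0.0765  0.054 ]
[18.2 84.1] 149 [ 0.4459 -0.1079  0.054 ]
[255.1  97.6] 138 [ 0.5672 -0.11    0.054 ]
[294.1  96.5] 138 [ 0.5872 -0.1088  0.054 ]
[ 14.7 120.3] 129 [ 0.4413 -0.126   0.054 ]
```

View pics/w10.png

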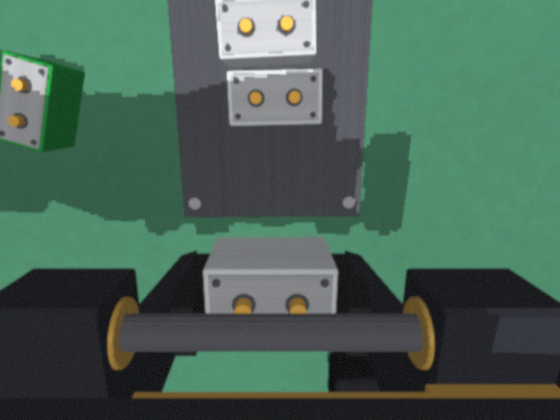

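```bash
python3 - <<'E'
from h import *
im,K,R,t=wcam()
g=cv2.cvtColor(im,cv2.COLOR_BGR2GRAY)
sc=[]
for x,y in ((195,203),(348,202)):
    w=g[y-9:y+10,x-9:x+10]; m=(w>140).astype(float); yy,xx=np.mgrid[-9:10,-9:10]
    sc.append([x+(m*xx).sum()/m.sum(),y+(m*yy).sum()/m.sum()])
W=ray(sc,K,R,t,.0125); print(sc,W.round(4),W.mean(0).round(4),np.linalg.norm(W[0]-W[1]),"normal ang",np.degrees(np.arctan2(*(W[1]-W[0])[1::-1])))
# held module stubs
for c,a in brass(im,15):
    if 290<c[1]<325 and 200<c[0]<340: print(c,ray(c,K,R,t,.1316)[0])
print(arm.get_state()["tool_pos"])
E
```

```text
[[np.float64(nan), np.float64(nan)], [np.float64(353.5), np.float64(202.0)]] [[    nan     nan     nan]
 [ 0.6331 -0.174   0.0125]] [nan nan nan] nan normal ang nan
[242.9        306.54545455] [ 0.56804997 -0.18519356  0.1316    ]
[297.27027027 306.5       ] [ 0.58766414 -0.18440711  0.1316    ]
[ 0.57715316 -0.1861301   0.07497021]<stdin>:7: RuntimeWarning: invalid value encountered in scalar divide
```

```bash
python3 - <<'E'
from h import *
im,K,R,t=wcam()
W=ray([[194.7,203.2],[348.7,202.3]],K,R,t,.0125); print(W.round(4),W.mean(0).round(4),np.linalg.norm(W[0]-W[1]),"ang",np.degrees(np.arctan2(*(W[1]-W[0])[1::-1])))
E
```

```text
[[ 0.5258 -0.179   0.0125]
 [ 0.63   -0.1745  0.0125]] [ 0.5779 -0.1767  0.0125] 0.1043121198631916 ang 2.466715614536442
```

```bash
python3 -m jog '[[[0,0,0.005,-0.004,0.12,0,-0.2],[0,0,0.005,-0.004,0.2035,-0.05,-0.2],[0,0,0.005,-0.004,0.2035,-0.18,-0.2],[0,0,0.005,-0.004,0.2035,-0.28,-0.2],[0,0,0.005,-0.004,0.2035,-0.34,-0.2],[0,0,0.005,-0.004,0.2035,-0.34,-0.2],[0,0,0.005,-0.004,0.2035,-0.34,-0.2]]]' 20; python3 - <<'E'
from h import *
im,K,R,t=wcam(); cv2.imwrite("pics/w11.png",im); 
s=arm.get_state(); T=cv2.Rodrigues(s["eef_rot"])[0]; print(s["tool_pos"],"yaw",np.degrees(np.arctan2(T[1,1],T[0,1])),s["width"]*88);print(T.round(3))
for c,a in brass(im,15):
    if c[1]<290: print(c.round(1),a,ray(c,K,R,t,.054)[0].round(4))
E
```

```text
time: 9.37
tool_pos: [0.5761, -0.1461, 0.0068]
eef_rot: [1.174, 1.233, -1.183]
contact_force: [-0.0, 0.1, 0.8]
width: 0.563
[ 0.57681651 -0.14597615  0.00759702] yaw 2.4271839303854184 50.019492057629584
[[-0.005  0.999  0.042]
 [-0.001  0.042 -0.999]
 [-1.    -0.005  0.001]]
[229.6   4. ] 168 [ 0.5601 -0.0454  0.054 ]
[292.7   4.9] 202 [ 0.5797 -0.0449  0.054 ]
[293.  104.9] 301 [ 0.5815 -0.0746  0.054 ]
[233.1 107.4] 306 [ 0.5616 -0.0763  0.054 ]
[247.8 204.5] 260 [ 0.5673 -0.1097  0.054 ]
[303.  203.7] 256 [ 0.5871 -0.1085  0.054 ]
```

View pics/w11.png

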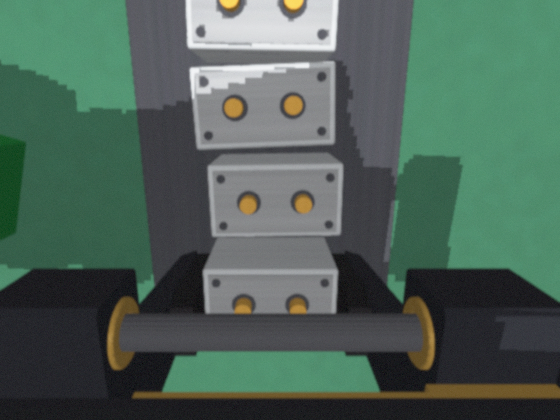

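```bash
python3 -m jog '[[[0,0,0,0,0,-0.025,-0.2],[0,0,0,0,0,-0.04,-0.2],[0,0,0,0,0,-0.05,-0.2],[0,0,0,0,0,-0.05,-0.2],[0,0,0,0,0,-0.05,-0.2]]]' 20; python3 - <<'E'
from h import *
im,K,R,t=wcam(); cv2.imwrite("pics/w12.png",im); 
s=arm.get_state(); print(s["tool_pos"],s["contact_force"])
E
```

```text
time: 9.83
tool_pos: [0.5769, -0.146, -0.0023]
eef_rot: [1.175, 1.231, -1.182]
contact_force: [-0.2, 0.3, -0.9]
width: 0.567
[ 0.57695257 -0.14593624 -0.00224607] [-1.40702309  0.3545843  -0.06074099]
```

View pics/w12.png

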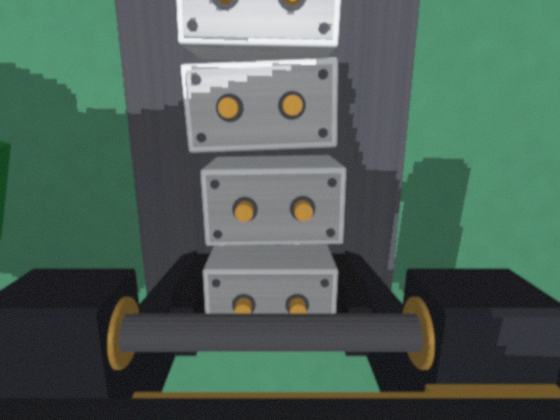

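```bash
python3 -m jog '[[[0,0,0,0,0,-0.004,-0.2],[0,0,0,0,0,-0.006,-0.2],[0,0,0,0,0,-0.006,-0.2],[0,0,0,0,0,-0.004,0.5],[0,0,0,0,0,-0.004,0.5],[0,0,0,0,0,-0.004,0.5],[0,0,0,0,0,-0.004,0.5],[0,0,0,0,0,0.1,0.5],[0,0,0,0,0,0.25,0.5],[0,0,0,0,0,0.4,0.5]]]' 20;python3 -m jog '[[[0,0,0,0,-0.1,0.1,0.2],[0,0,0,0,-0.25,0.1,-0.2],[0,0,0,0,-0.25,0.1,-0.5],[0,0,0,0,-0.25,0.1,-0.8]]]' 20; python3 - <<'E'
from h import *
im,K,R,t=wcam(); cv2.imwrite("pics/w13.png",im)
s=arm.get_state(); T=cv2.Rodrigues(s["eef_rot"])[0]; print(s["tool_pos"],"yaw",np.degrees(np.arctan2(T[1,1],T[0,1])),s["width"]*88)
for c,a in brass(im,15):
    if c[1]<290: print(c.round(1),a,ray(c,K,R,t,.054)[0].round(4))
im,K,R,t=cam("top"); cv2.imwrite("pics/t13.png",im)
E
```

```text
time: 10.72
tool_pos: [0.576, -0.1457, 0.0778]
eef_rot: [1.174, 1.234, -1.183]
contact_force: [0.6, -1.0, 0.5]
width: 0.748
time: 11.05
tool_pos: [0.5753, -0.1985, 0.0976]
eef_rot: [1.176, 1.231, -1.188]
contact_force: [-0.1, 0.4, 0.4]
width: 0.47
[ 0.5754119  -0.19617434  0.09739192] yaw 2.353311333529845 37.42596589787607
[290.    6.5] 144 [ 0.5815 -0.0749  0.054 ]
[253.3   8.6] 139 [ 0.5617 -0.0766  0.054 ]
[44.9 63.6] 111 [ 0.445  -0.1086  0.054 ]
[261.7  74.8] 117 [ 0.5673 -0.1099  0.054 ]
[296.9  74.3] 111 [ 0.5872 -0.1089  0.054 ]
[40.5 97.1] 101 [ 0.4401 -0.1268  0.054 ]
[260.9 141.3] 102 [ 0.568 -0.147  0.054]
[294.3 141. ] 98 [ 0.5878 -0.1461  0.054 ]
```

View pics/w13.png

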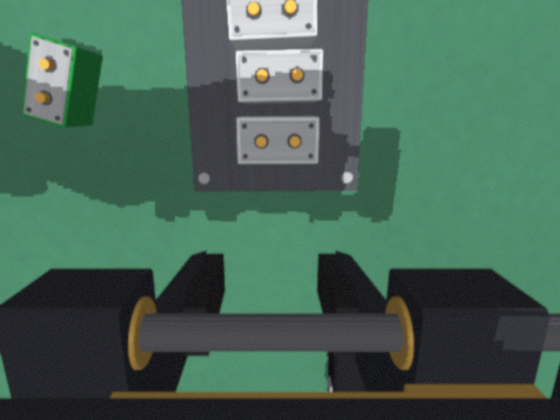

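Module 4 stands 37 mm behind module 3, about 1 mm off the centre line. Next I'll shut the fingers (35 mm wide, which passes the 41 mm between the catches) and lower them behind the tail.

```bash
python3 -m jog '[[[0,0,0.002,0.017,0,0,-1],[0,0,0.002,0.017,0,-0.1,-1],[0,0,0.002,0.017,0,-0.25,-1],[0,0,0.002,0.017,0,-0.38,-1],[0,0,0.002,0.017,0,-0.46,-1],[0,0,0.002,0.017,0,-0.46,-1],[0,0,0.002,0.017,0,-0.46,-1]]]' 20; python3 - <<'E'
from h import *
im,K,R,t=wcam(); cv2.imwrite("pics/w14.png",im)
s=arm.get_state(); T=cv2.Rodrigues(s["eef_rot"])[0]; print(s["tool_pos"],"yaw",np.degrees(np.arctan2(T[1,1],T[0,1])),s["width"]*88,s["contact_force"])
im,K,R,t=cam("top"); cv2.imwrite("pics/t14.png",cv2.resize(im[170:240,200:360],None,fx=5,fy=5,interpolation=cv2.INTER_CUBIC))
for z in (.024,.034): print(ray([[269.2,192],[269.7,216]],K,R,t,z).round(4))
E
```

```text
time: 11.73
tool_pos: [0.5787, -0.1931, 0.0045]
eef_rot: [1.17, 1.24, -1.18]
contact_force: [0.4, -0.1, 0.6]
width: 0.002
[ 0.57964304 -0.19359856  0.00559519] yaw 2.727337727592374 0.78696568120618 [0.95157102 0.17966775 0.26463633]
[[0.6064 0.0234 0.024 ]
 [0.5412 0.0228 0.024 ]]
[[0.6042 0.0234 0.034 ]
 [0.5396 0.0229 0.034 ]]
```

View pics/w14.png

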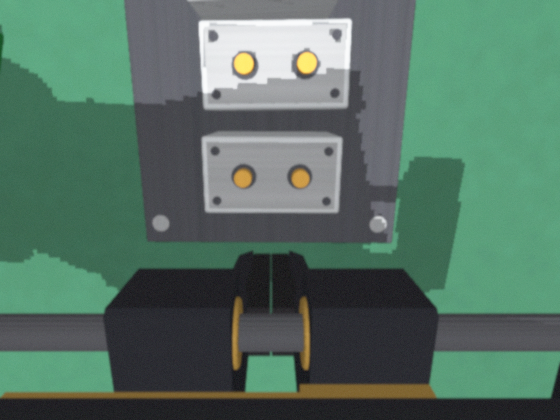

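View pics/t14.png

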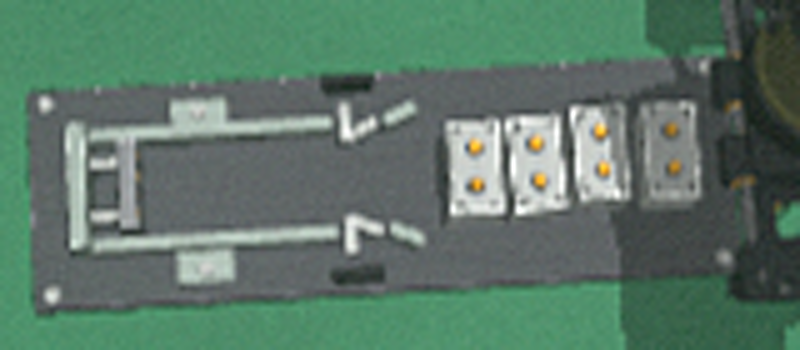

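```bash
python3 -m jog '[[[0,0,-0.001,-0.002,0.02,0,-1],[0,0,-0.001,-0.004,0.04,0,-1],[0,0,-0.001,-0.006,0.06,0,-1],[0,0,-0.001,-0.007,0.08,0,-1],[0,0,-0.001,-0.007,0.09,0,-1],[0,0,-0.001,-0.007,0.1,0,-1],[0,0,-0.001,-0.007,0.11,0,-1],[0,0,-0.001,-0.008,0.12,0,-1],[0,0,-0.001,-0.008,0.13,0,-1],[0,0,-0.001,-0.008,0.14,0,-1]]]' 20; python3 - <<'E'
from h import *
im,K,R,t=wcam(); cv2.imwrite("pics/w15.png",im)
s=arm.get_state(); T=cv2.Rodrigues(s["eef_rot"])[0]; print(s["tool_pos"],"yaw",np.degrees(np.arctan2(T[1,1],T[0,1])),s["contact_force"])
for c,a in brass(im,15):
    if c[1]<290: print(c.round(1),a,ray(c,K,R,t,.054)[0].round(4))
E
```

```text
time: 12.67
tool_pos: [0.5785, -0.1662, 0.0063]
eef_rot: [1.173, 1.235, -1.18]
contact_force: [-0.3, -1.3, 0.4]
width: 0.003
[ 0.57857032 -0.16542875  0.00627016] yaw 2.6319465751883198 [-1.16200173  0.21796988 -0.44081941]
[289.8  38.4] 382 [ 0.5814 -0.0748  0.054 ]
[227.3  41. ] 380 [ 0.5617 -0.0764  0.054 ]
[242.4 148.1] 291 [ 0.5673 -0.1099  0.054 ]
[300.6 147.5] 291 [ 0.5872 -0.1088  0.054 ]
[241.9 236.1] 264 [ 0.5678 -0.1419  0.054 ]
[295.7 236.1] 264 [ 0.5876 -0.141   0.054 ]
```

View pics/w15.png

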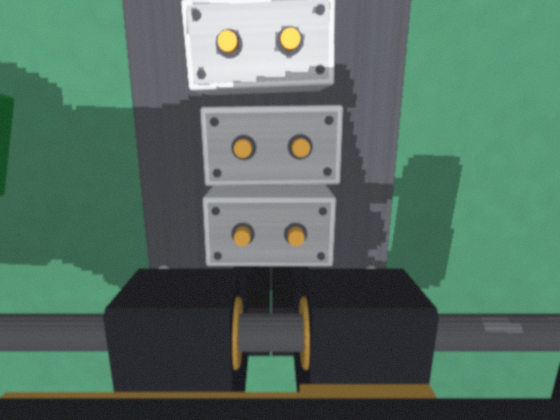

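Contact is clean and module 4 is moving straight. Push on at 2 mm per row.

```bash
python3 -m jog '[[[0,0,0,-0.001,0.01,-0.002,-1],[0,0,0,-0.002,0.02,-0.004,-1],[0,0,0,-0.003,0.03,-0.005,-1],[0,0,0,-0.004,0.04,-0.005,-1],[0,0,0,-0.005,0.05,-0.005,-1],[0,0,0,-0.005,0.06,-0.005,-1],[0,0,0,-0.006,0.07,-0.005,-1],[0,0,0,-0.006,0.08,-0.005,-1],[0,0,0,-0.007,0.09,-0.005,-1],[0,0,0,-0.007,0.1,-0.005,-1]]]' 20; python3 - <<'E'
from h import *
im,K,R,t=wcam(); cv2.imwrite("pics/w16.png",im)
s=arm.get_state(); T=cv2.Rodrigues(s["eef_rot"])[0]; print(s["tool_pos"],"yaw",np.degrees(np.arctan2(T[1,1],T[0,1])),s["contact_force"])
for c,a in brass(im,15):
    if c[1]<290: print(c.round(1),a,ray(c,K,R,t,.054)[0].round(4))
E
```

```text
time: 13.55
tool_pos: [0.5771, -0.1454, 0.0053]
eef_rot: [1.173, 1.236, -1.179]
contact_force: [-0.3, -1.7, -0.0]
width: 0.003
[ 0.57712108 -0.14458719  0.00524352] yaw 2.6647744011925805 [ 0.4293544  -0.7402146  -0.62521363]
[230.7  75.1] 350 [ 0.5615 -0.0658  0.054 ]
[292.4  74.9] 338 [ 0.5814 -0.0648  0.054 ]
[243.2 161.4] 293 [ 0.5663 -0.0935  0.054 ]
[301.2 161.5] 289 [ 0.5862 -0.0926  0.054 ]
[241.6 237.1] 267 [ 0.5664 -0.1211  0.054 ]
[296.  237.2] 267 [ 0.5862 -0.1202  0.054 ]
```

View pics/w16.png

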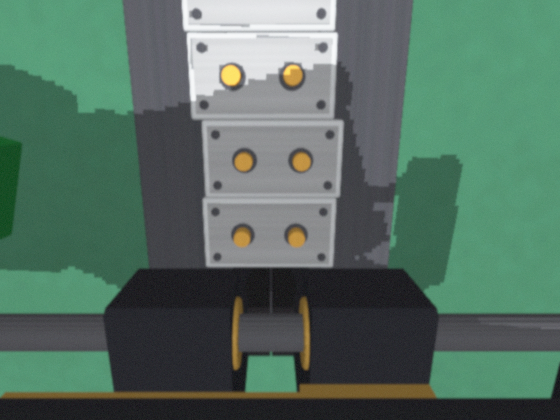

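```bash
python3 -m jog '[[[0,0,0,-0.001,0.01,0,-1],[0,0,0,-0.001,0.02,0,-1],[0,0,0,-0.002,0.03,0,-1],[0,0,0,-0.002,0.04,0,-1],[0,0,0,-0.003,0.05,0,-1],[0,0,0,-0.003,0.06,0,-1],[0,0,0,-0.004,0.07,0,-1],[0,0,0,-0.004,0.08,0,-1],[0,0,0,-0.005,0.09,0,-1],[0,0,0,-0.005,0.1,0,-1]]]' 20; python3 - <<'E'
from h import *
im,K,R,t=wcam(); cv2.imwrite("pics/w17.png",im)
s=arm.get_state(); T=cv2.Rodrigues(s["eef_rot"])[0]; print(s["tool_pos"],"yaw",np.degrees(np.arctan2(T[1,1],T[0,1])),s["contact_force"])
for c,a in brass(im,15):
    if c[1]<290: print(c.round(1),a,ray(c,K,R,t,.054)[0].round(4))
im,K,R,t=cam("top"); cv2.imwrite("pics/t17.png",cv2.resize(im[170:240,200:360],None,fx=5,fy=5,interpolation=cv2.INTER_CUBIC))
E
```

```text
time: 14.43
tool_pos: [0.5761, -0.1244, 0.0052]
eef_rot: [1.173, 1.236, -1.179]
contact_force: [1.0, -1.4, 0.1]
width: 0.006
[ 0.57608252 -0.12362048  0.00521984] yaw 2.704926194394396 [ 1.11703287 -0.56167099 -0.93097247]
[230.6  75. ] 347 [ 0.5604 -0.0448  0.054 ]
[292.4  74.9] 337 [ 0.5804 -0.0438  0.054 ]
[243.3 161.4] 291 [ 0.5652 -0.0725  0.054 ]
[301.2 161.4] 290 [ 0.5851 -0.0716  0.054 ]
[241.7 237.1] 265 [ 0.5654 -0.1001  0.054 ]
[295.9 237.2] 265 [ 0.5851 -0.0992  0.054 ]
```

View pics/w17.png

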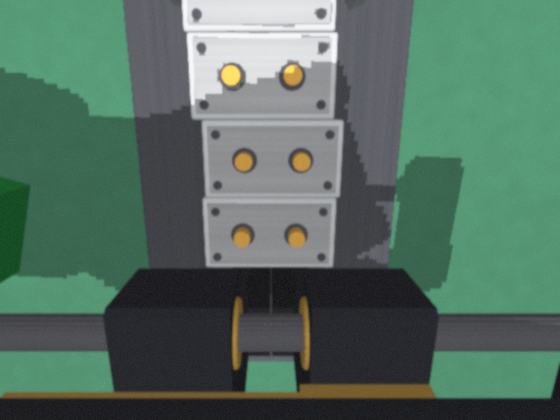

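View pics/t17.png

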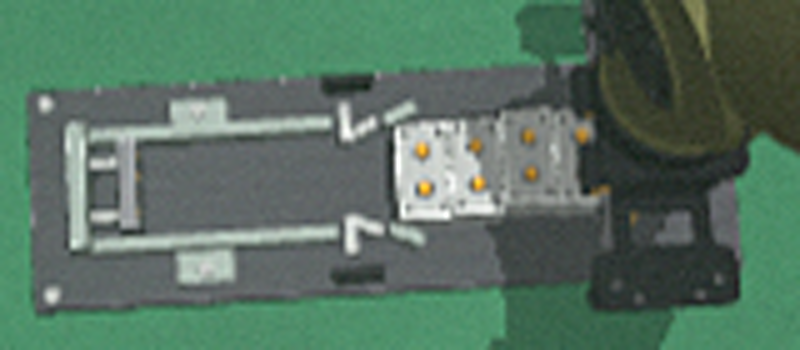

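```bash
python3 -m jog '[[[0,0,0,-0.001,0.008,0,-1],[0,0,0,-0.001,0.016,0,-1],[0,0,0,-0.002,0.024,0,-1],[0,0,0,-0.002,0.032,0,-1],[0,0,0,-0.003,0.04,0,-1],[0,0,0,-0.003,0.048,0,-1],[0,0,0,-0.004,0.056,0,-1],[0,0,0,-0.004,0.064,0,-1],[0,0,0,-0.005,0.072,0,-1],[0,0,0,-0.005,0.08,0,-1]]]' 20; python3 -m jog '[[[0,0,0,-0.001,0.008,0,-1],[0,0,0,-0.001,0.016,0,-1],[0,0,0,-0.002,0.024,0,-1],[0,0,0,-0.002,0.032,0,-1],[0,0,0,-0.002,0.04,0,-1],[0,0,0,-0.002,0.048,0,-1],[0,0,0,-0.003,0.056,0,-1],[0,0,0,-0.003,0.064,0,-1],[0,0,0,-0.004,0.072,0,-1],[0,0,0,-0.004,0.08,0,-1]]]' 20; python3 - <<'E'
from h import *
im,K,R,t=wcam(); cv2.imwrite("pics/w18.png",im)
s=arm.get_state(); T=cv2.Rodrigues(s["eef_rot"])[0]; print(s["tool_pos"],"yaw",np.degrees(np.arctan2(T[1,1],T[0,1])),s["contact_force"])
for c,a in brass(im,15):
    if c[1]<290: print(c.round(1),a,ray(c,K,R,t,.054)[0].round(4))
im,K,R,t=cam("top"); cv2.imwrite("pics/t18.png",cv2.resize(im[170:240,200:360],None,fx=5,fy=5,interpolation=cv2.INTER_CUBIC))
E
```

```text
time: 15.37
tool_pos: [0.5751, -0.1082, 0.0052]
eef_rot: [1.173, 1.236, -1.178]
contact_force: [0.8, -4.1, 1.4]
width: 0.007
time: 16.2
tool_pos: [0.5743, -0.0918, 0.0053]
eef_rot: [1.173, 1.237, -1.178]
contact_force: [1.1, -2.5, 0.8]
width: 0.005
[ 0.57430295 -0.09126244  0.00527148] yaw 2.724596512326232 [ 0.74550839 -1.55970448  0.13217727]
[233.   74.5] 351 [ 0.5594 -0.012   0.054 ]
[294.7  75. ] 342 [ 0.5793 -0.0113  0.054 ]
[244.6 161. ] 284 [ 0.5639 -0.0398  0.054 ]
[302.5 161.6] 289 [ 0.5838 -0.039   0.054 ]
[242.2 236.7] 264 [ 0.5638 -0.0674  0.054 ]
[296.5 237.2] 263 [ 0.5836 -0.0667  0.054 ]
```

View pics/w18.png

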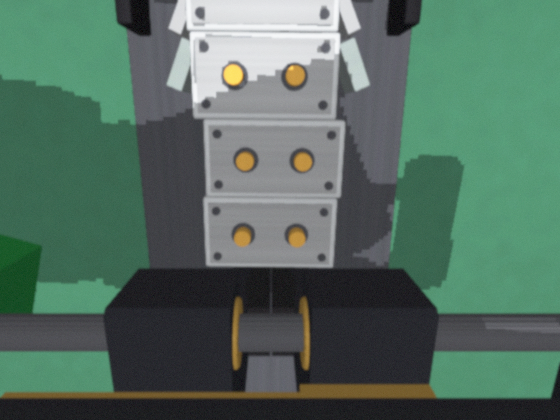

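View pics/t18.png

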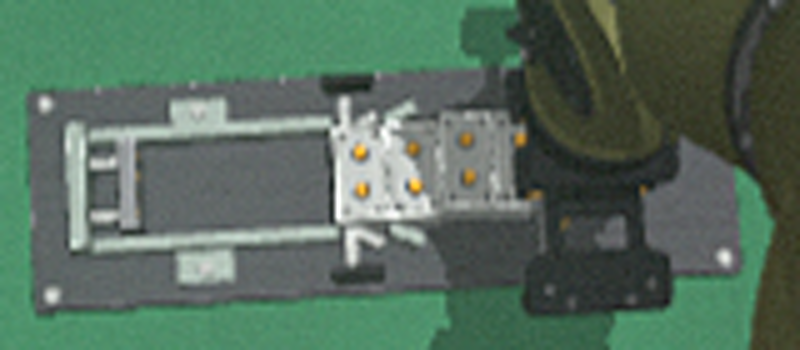

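```bash
python3 -m jog '[[[0,0,0,-0.001,0.009,0,-1],[0,0,0,-0.002,0.018,0,-1],[0,0,0,-0.003,0.027,0,-1],[0,0,0,-0.004,0.036,0,-1],[0,0,0,-0.004,0.045,0,-1],[0,0,0,-0.005,0.054,0,-1],[0,0,0,-0.005,0.063,0,-1],[0,0,0,-0.006,0.072,0,-1],[0,0,0,-0.006,0.081,0,-1],[0,0,0,-0.007,0.09,0,-1]]]' 20; python3 -m jog '[[[0,0,0,-0.001,0.009,0,-1],[0,0,0,-0.002,0.018,0,-1],[0,0,0,-0.003,0.027,0,-1],[0,0,0,-0.004,0.036,0,-1],[0,0,0,-0.004,0.045,0,-1],[0,0,0,-0.005,0.054,0,-1],[0,0,0,-0.005,0.063,0,-1],[0,0,0,-0.006,0.072,0,-1],[0,0,0,-0.006,0.081,0,-1],[0,0,0,-0.007,0.09,0,-1]]]' 20; python3 - <<'E'
from h import *
im,K,R,t=wcam(); cv2.imwrite("pics/w19.png",im)
s=arm.get_state(); T=cv2.Rodrigues(s["eef_rot"])[0]; print(s["tool_pos"],"yaw",np.degrees(np.arctan2(T[1,1],T[0,1])),s["contact_force"])
for c,a in brass(im,15):
    if c[1]<290: print(c.round(1),a,ray(c,K,R,t,.054)[0].round(4))
im,K,R,t=cam("top"); cv2.imwrite("pics/t19.png",cv2.resize(im[170:240,200:360],None,fx=5,fy=5,interpolation=cv2.INTER_CUBIC))
E
```

```text
time: 17.13
tool_pos: [0.5729, -0.0732, 0.0053]
eef_rot: [1.173, 1.237, -1.178]
contact_force: [0.6, -3.9, 0.3]
width: 0.002
time: 17.97
tool_pos: [0.5715, -0.0551, 0.0053]
eef_rot: [1.173, 1.237, -1.178]
contact_force: [0.4, -4.4, 1.7]
width: 0.002
[ 0.57143525 -0.05436142  0.00528131] yaw 2.7591122140232085 [ 1.0394882  -3.95585744  1.49835501]
[234.6  74.1] 347 [0.557  0.0247 0.054 ]
[296.4  75. ] 339 [0.577  0.0254 0.054 ]
[245.4 160.6] 292 [ 0.5613 -0.003   0.054 ]
[303.2 161.7] 289 [ 0.5812 -0.0024  0.054 ]
[242.3 236.3] 265 [ 0.561  -0.0306  0.054 ]
[296.7 237.3] 263 [ 0.5808 -0.03    0.054 ]
```

View pics/w19.png

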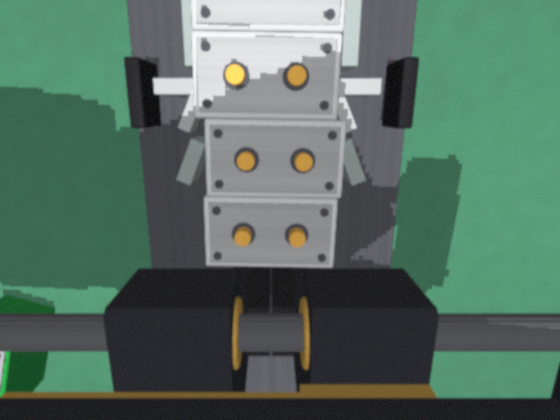

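View pics/t19.png

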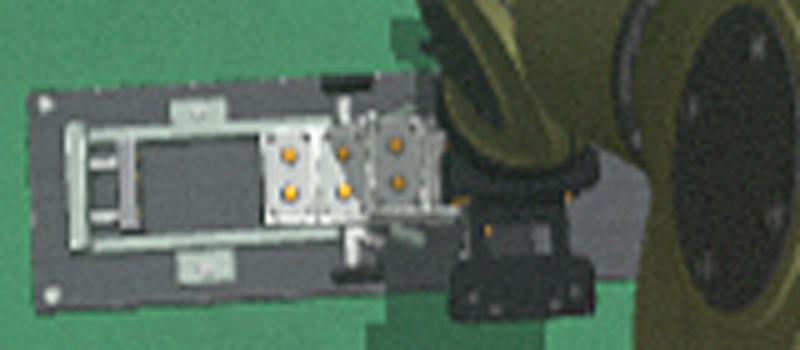

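```bash
python3 -m jog '[[[0,0,-0.001,-0.002,0.009,0,-1],[0,0,-0.001,-0.003,0.018,0,-1],[0,0,-0.001,-0.004,0.027,0,-1],[0,0,-0.001,-0.005,0.036,0,-1],[0,0,-0.001,-0.006,0.045,0,-1],[0,0,-0.001,-0.007,0.054,0,-1],[0,0,-0.001,-0.007,0.063,0,-1],[0,0,-0.001,-0.008,0.072,0,-1],[0,0,-0.001,-0.008,0.081,0,-1],[0,0,-0.001,-0.009,0.09,0,-1]]]' 20; python3 -m jog '[[[0,0,-0.001,-0.001,0.009,0,-1],[0,0,-0.001,-0.001,0.018,0,-1],[0,0,-0.001,-0.002,0.027,0,-1],[0,0,-0.001,-0.002,0.036,0,-1],[0,0,-0.001,-0.003,0.045,0,-1],[0,0,-0.001,-0.003,0.054,0,-1],[0,0,-0.001,-0.004,0.063,0,-1],[0,0,-0.001,-0.004,0.072,0,-1],[0,0,-0.001,-0.005,0.081,0,-1],[0,0,-0.001,-0.005,0.09,0,-1]]]' 20; python3 - <<'E'
from h import *
im,K,R,t=wcam(); cv2.imwrite("pics/w20.png",im)
s=arm.get_state(); T=cv2.Rodrigues(s["eef_rot"])[0]; print(s["tool_pos"],"yaw",np.degrees(np.arctan2(T[1,1],T[0,1])),s["contact_force"])
for c,a in brass(im,15):
    if c[1]<290: print(c.round(1),a,ray(c,K,R,t,.054)[0].round(4))
im,K,R,t=cam("top"); cv2.imwrite("pics/t20.png",cv2.resize(im[170:240,200:360],None,fx=5,fy=5,interpolation=cv2.INTER_CUBIC))
E
```

```text
time: 18.9
tool_pos: [0.5696, -0.0361, 0.0052]
eef_rot: [1.174, 1.238, -1.178]
contact_force: [0.3, -2.3, 1.2]
width: 0.004
time: 19.73
tool_pos: [0.5688, -0.0184, 0.0053]
eef_rot: [1.175, 1.236, -1.179]
contact_force: [1.9, -4.6, 2.8]
width: 0.004
[ 0.56875891 -0.01788404  0.00531563] yaw 2.6214893651504623 [ 1.18498452 -4.55186854  1.21834406]
[240.8  75.1] 339 [0.5565 0.0613 0.054 ]
[302.6  75. ] 338 [0.5765 0.0622 0.054 ]
[243.  161.6] 289 [0.5579 0.0334 0.054 ]
[300.8 161.5] 291 [0.5778 0.0343 0.054 ]
[241.7 237.2] 264 [0.5581 0.0058 0.054 ]
[295.9 237.2] 264 [0.5779 0.0067 0.054 ]
```

View pics/w20.png

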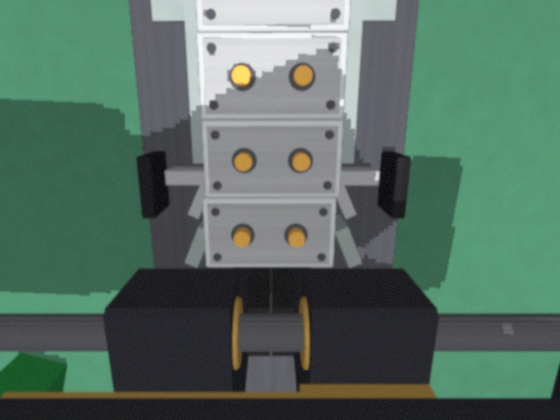

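View pics/t20.png

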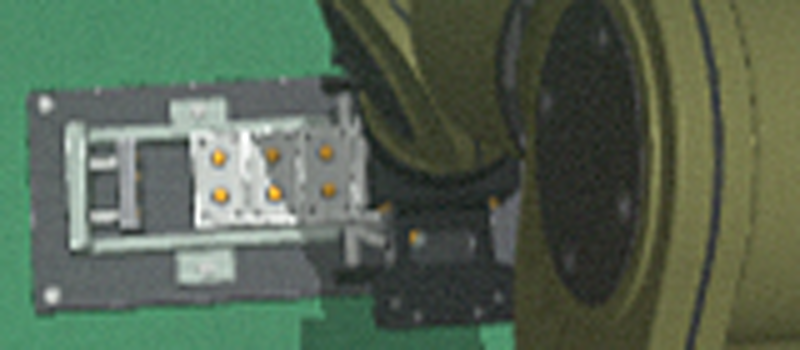

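```bash
python3 - <<'E'
from h import *
im,K,R,t=wcam()
b=cv2.resize(im[150:260,130:420],None,fx=2.7,fy=2.7,interpolation=cv2.INTER_CUBIC); cv2.imwrite("pics/w21.png",b)
print(ray([[185,168],[185,186],[360,168],[360,185]],K,R,t,.027).round(4))
E
```

```text
[[0.5314 0.0263 0.027 ]
 [0.5312 0.0186 0.027 ]
 [0.6052 0.0297 0.027 ]
 [0.606  0.0225 0.027 ]]
```

View pics/w21.png

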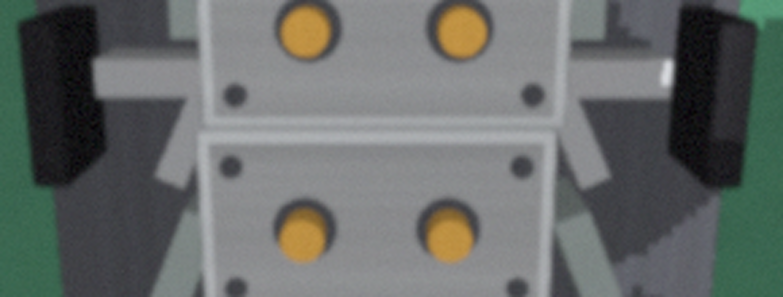

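```bash
python3 -m jog '[[[0,0,0,-0.001,0.008,0,-1],[0,0,0,-0.001,0.016,0,-1],[0,0,0,-0.002,0.024,0,-1],[0,0,0,-0.002,0.032,0,-1],[0,0,0,-0.002,0.04,0,-1],[0,0,0,-0.003,0.048,0,-1],[0,0,0,-0.003,0.056,0,-1],[0,0,0,-0.004,0.064,0,-1],[0,0,0,-0.004,0.072,0,-1],[0,0,0,-0.004,0.08,0,-1]]]' 20; python3 -m jog '[[[0,0,0,0,0.006,0,-1],[0,0,0,-0.001,0.012,0,-1],[0,0,0,-0.001,0.018,0,-1],[0,0,0,-0.001,0.024,0,-1],[0,0,0,-0.002,0.03,0,-1],[0,0,0,-0.002,0.035,0,-1],[0,0,0,-0.002,0.04,0,-1],[0,0,0,-0.002,0.045,0,-1]]]' 20; python3 - <<'E'
from h import *
im,K,R,t=wcam(); cv2.imwrite("pics/w22.png",im)
s=arm.get_state(); T=cv2.Rodrigues(s["eef_rot"])[0]; print(s["tool_pos"],"yaw",np.degrees(np.arctan2(T[1,1],T[0,1])),s["contact_force"])
im,K,R,t=cam("top"); cv2.imwrite("pics/t22.png",cv2.resize(im[170:240,200:360],None,fx=5,fy=5,interpolation=cv2.INTER_CUBIC))
E
```

```text
time: 20.72
tool_pos: [0.5679, -0.0018, 0.0053]
eef_rot: [1.175, 1.237, -1.178]
contact_force: [1.4, -2.8, 1.9]
width: 0.003
time: 21.38
tool_pos: [0.5675, 0.0072, 0.0053]
eef_rot: [1.175, 1.237, -1.178]
contact_force: [1.4, -3.9, 1.2]
width: 0.006
[0.56745127 0.00760844 0.0052643 ] yaw 2.6308678812095034 [ 1.48324585 -3.08967449 -0.307817  ]
```

View pics/w22.png

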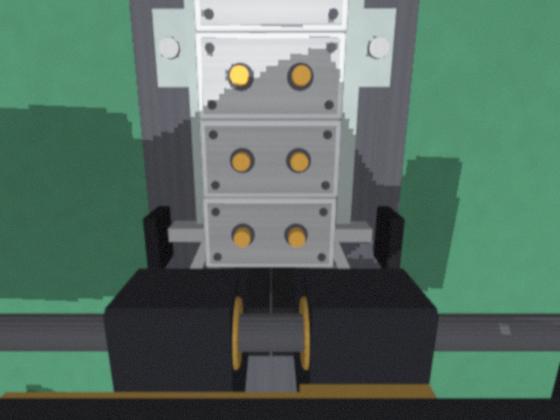

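View pics/t22.png

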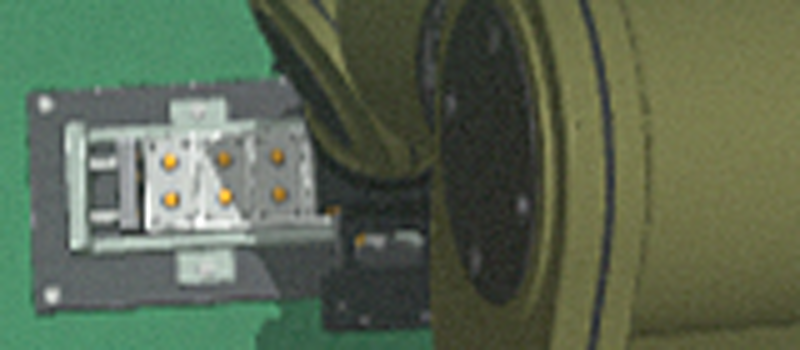

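Friction is 3–4 N and the bar hasn't been touched yet. From here I'll use 0.6 mm rows in short calls and watch the force.

```bash
for i in 1; do python3 -m jog '[[[0,0,0,0,0.003,0,-1],[0,0,0,0,0.006,0,-1],[0,0,0,-0.001,0.009,0,-1],[0,0,0,-0.001,0.012,0,-1],[0,0,0,-0.001,0.015,0,-1]]]' 20;  done; python3 -m jog '[[[0,0,0,0,0.003,0,-1],[0,0,0,0,0.006,0,-1],[0,0,0,-0.001,0.009,0,-1],[0,0,0,-0.001,0.012,0,-1]]]' 20
```

```text
time: 21.9
tool_pos: [0.5673, 0.0106, 0.0053]
eef_rot: [1.175, 1.237, -1.178]
contact_force: [1.3, -3.4, 0.8]
width: 0.01
time: 22.23
tool_pos: [0.5673, 0.0114, 0.0053]
eef_rot: [1.174, 1.235, -1.18]
contact_force: [2.3, -7.0, 1.3]
width: 0.003
```

```bash
python3 -m jog '[[[0,0,0,0,0.005,0,-1],[0,0,0,-0.001,0.01,0,-1],[0,0,0,-0.001,0.015,0,-1],[0,0,0,-0.001,0.015,0,-1],[0,0,0,-0.001,0.015,0,-1]]]' 20;  python3 - <<'E'
from h import *
s=arm.get_state(); print(s["tool_pos"],s["contact_force"])
im,K,R,t=wcam(); cv2.imwrite("pics/w23.png",im)
s=arm.get_state(); print(s["tool_pos"],s["contact_force"])
E
```

```text
time: 22.65
tool_pos: [0.5672, 0.0119, 0.0054]
eef_rot: [1.173, 1.232, -1.183]
contact_force: [2.6, -6.6, 1.2]
width: 0.005
[0.56722706 0.01194137 0.00535182] [ 2.64876646 -6.5540901   1.15099086]
[0.56719767 0.01194473 0.00532922] [ 2.26730259 -7.27560486  1.51529802]
```

View pics/w23.png

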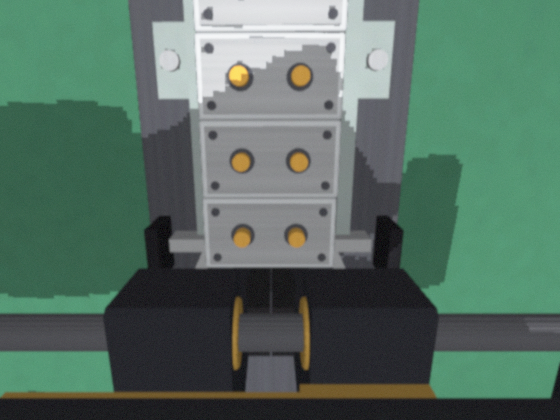

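The arm gives about 2.8 N/mm, so the target has to lead the tool. I'll raise the push in steps.

```bash
python3 -m jog '[[[0,0,0,-0.001,0.013,0,-1],[0,0,0,-0.001,0.018,0,-1],[0,0,0,-0.001,0.023,0,-1],[0,0,0,-0.002,0.028,0,-1],[0,0,0,-0.002,0.033,0,-1],[0,0,0,-0.002,0.038,0,-1],[0,0,0,-0.002,0.042,0,-1],[0,0,0,-0.002,0.042,0,-1],[0,0,0,-0.002,0.042,0,-1]]]' 20;  python3 - <<'E'
from h import *
im,K,R,t=wcam(); cv2.imwrite("pics/w24.png",im)
s=arm.get_state(); T=cv2.Rodrigues(s["eef_rot"])[0]; print(s["tool_pos"],s["contact_force"]);print(T.round(3))
E
```

```text
time: 23.45
tool_pos: [0.567, 0.0139, 0.0054]
eef_rot: [1.169, 1.225, -1.19]
contact_force: [2.5, -13.6, 2.5]
width: 0.006
[0.5670236  0.01384092 0.00543923] [  2.85133037 -13.56376965   1.76902782]
[[-0.007  0.999  0.039]
 [-0.011  0.039 -0.999]
 [-1.    -0.007  0.01 ]]
```

View pics/w24.png

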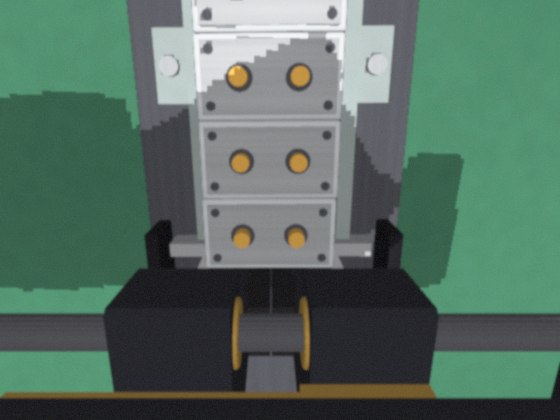

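```bash
python3 -m jog '[[[0,0,0,-0.001,0.033,0,-1],[0,0,0,-0.001,0.036,0,-1],[0,0,0,-0.001,0.04,0,-1],[0,0,0,-0.001,0.043,0,-1],[0,0,0,-0.001,0.046,0,-1],[0,0,0,-0.001,0.048,0,-1],[0,0,0,-0.001,0.048,0,-1],[0,0,0,-0.001,0.048,0,-1]]]' 20;  python3 - <<'E'
from h import *
im,K,R,t=wcam(); cv2.imwrite("pics/w25.png",cv2.resize(im[150:300,130:420],None,fx=2.7,fy=2.7))
s=arm.get_state(); T=cv2.Rodrigues(s["eef_rot"])[0]; print(s["tool_pos"],s["contact_force"])
E
```

```text
time: 24.17
tool_pos: [0.5668, 0.0145, 0.0056]
eef_rot: [1.164, 1.215, -1.201]
contact_force: [3.0, -17.2, 3.5]
width: 0.006
[0.56681516 0.01451646 0.00557573] [  3.5045257  -16.44334187   3.10276601]
```

View pics/w25.png

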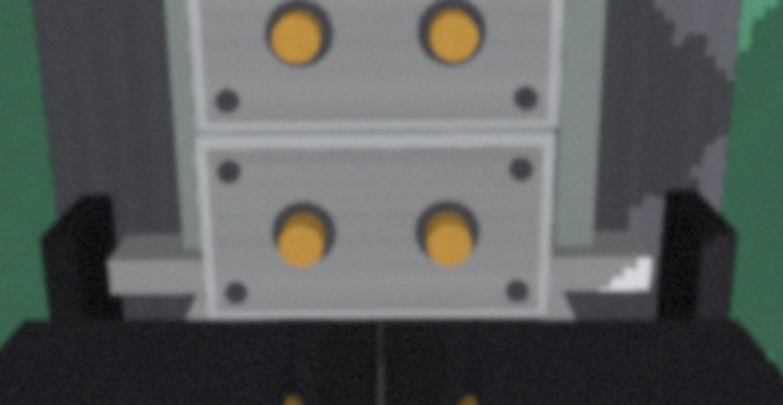

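```bash
python3 - <<'E'
from h import *
im,K,R,t=wcam()
f=lambda u,v:(130+u/2.7,150+v/2.7)
print("tail",ray([f(380,317)],K,R,t,.048).round(4))
for v in (237,258,293): print(v,ray([f(150,v),f(620,v)],K,R,t,.027)[:,1].round(4))
for c,a in brass(im,15):
    if c[1]<290: print(c.round(1),ray(c,K,R,t,.054)[0].round(4))
T=cv2.Rodrigues(arm.get_state()["eef_rot"])[0]; print(T.round(3))
E
```

```text
tail [[0.5676 0.0255 0.048 ]]
237 [0.0284 0.0312]
258 [0.0246 0.0275]
293 [0.0183 0.0212]
[298.5  75.8] [0.5742 0.0958 0.054 ]
[236.   76.6] [0.5542 0.0949 0.054 ]
[297.7 162.9] [0.5755 0.0679 0.054 ]
[239.3 163.5] [0.5555 0.067  0.054 ]
[241.3 238.7] [0.5565 0.0395 0.054 ]
[295.7 238.3] [0.5763 0.0404 0.054 ]
[[-0.008  0.999  0.034]
 [-0.022  0.033 -0.999]
 [-1.    -0.009  0.022]]
```

The tail is at y ≈ 0.026, level with the holding faces, at 16.5 N. It needs about 1 mm more, so I'll go up to roughly 18.5 N.

```bash
python3 -m jog '[[[0.01,0,0,-0.001,0.044,0,-1],[0.01,0,0,-0.001,0.048,0,-1],[0.01,0,0,-0.001,0.051,0,-1],[0.01,0,0,-0.001,0.053,0,-1],[0.01,0,0,-0.001,0.055,0,-1],[0.01,0,0,-0.001,0.056,0,-1],[0.01,0,0,-0.001,0.056,0,-1]]]' 20;  python3 - <<'E'
from h import *
im,K,R,t=wcam(); cv2.imwrite("pics/w26.png",cv2.resize(im[150:300,130:420],None,fx=2.7,fy=2.7))
s=arm.get_state(); T=cv2.Rodrigues(s["eef_rot"])[0]; print(s["tool_pos"],s["contact_force"],T[1,0])
for c,a in brass(im,15):
    if 200<c[1]<290: print(c.round(1),ray(c,K,R,t,.054)[0].round(4))
E
```

```text
time: 24.85
tool_pos: [0.5666, 0.0155, 0.0056]
eef_rot: [1.169, 1.215, -1.206]
contact_force: [3.5, -19.3, 2.3]
width: 0.006
[0.56666289 0.01546106 0.00557844] [  4.18579629 -18.66996194   1.16759337] -0.0202292624057423
[241.1 238.8] [0.5564 0.0403 0.054 ]
[295.5 238.2] [0.5762 0.0412 0.054 ]
```

View pics/w26.png

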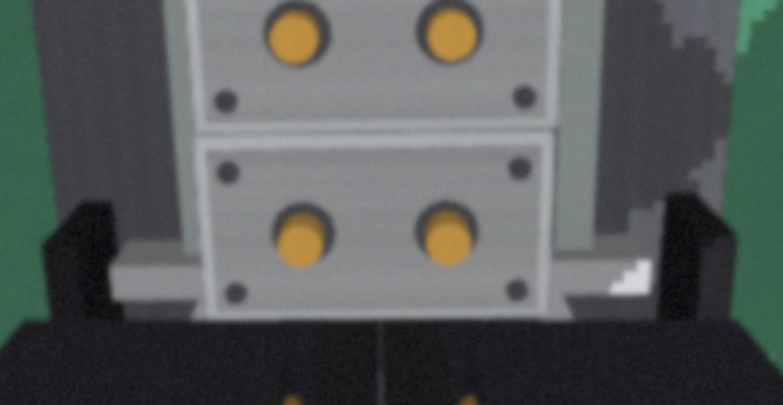

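```bash
python3 -m jog '[[[0.01,0,0,0,0.05,0,-1],[0.01,0,0,0,0.053,0,-1],[0.01,0,0,0,0.055,0,-1],[0.01,0,0,0,0.057,0,-1],[0.01,0,0,0,0.058,0,-1],[0.01,0,0,0,0.058,0,-1]]]' 20;  python3 - <<'E'
from h import *
im,K,R,t=wcam(); cv2.imwrite("pics/w27.png",cv2.resize(im[150:300,130:420],None,fx=2.7,fy=2.7))
s=arm.get_state(); T=cv2.Rodrigues(s["eef_rot"])[0]; print(s["tool_pos"],s["contact_force"],T[1,0])
for c,a in brass(im,15):
    if 200<c[1]<290: print(c.round(1),ray(c,K,R,t,.054)[0].round(4))
im,K,R,t=cam("top"); cv2.imwrite("pics/t27.png",cv2.resize(im[170:240,200:360],None,fx=5,fy=5,interpolation=cv2.INTER_CUBIC))
im,K,R,t=cam("scene"); cv2.imwrite("pics/s27.png",cv2.resize(im[160:270,190:360],None,fx=4.6,fy=4.6,interpolation=cv2.INTER_CUBIC))
E
```

```text
time: 25.4
tool_pos: [0.5665, 0.0162, 0.0055]
eef_rot: [1.174, 1.214, -1.212]
contact_force: [3.2, -19.5, 2.4]
width: 0.007
[0.56646455 0.016236   0.00549427] [  2.53648611 -19.52344211   1.41269356] -0.019121942408665105
[240.8 238.8] [0.5564 0.0411 0.054 ]
[295.2 238. ] [0.5762 0.0419 0.054 ]
```

View pics/w27.png

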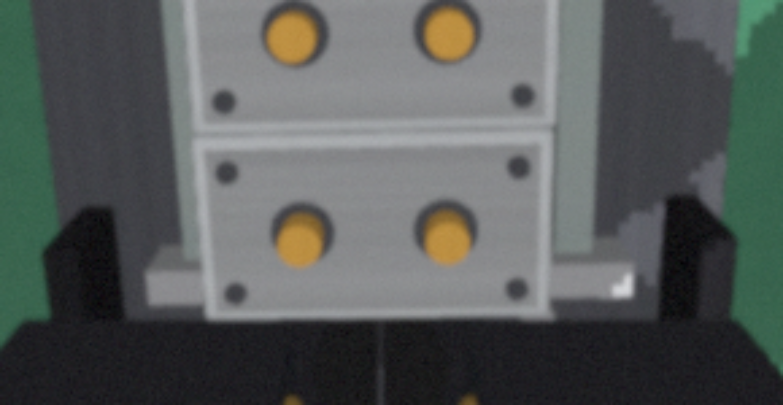

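View pics/s27.png

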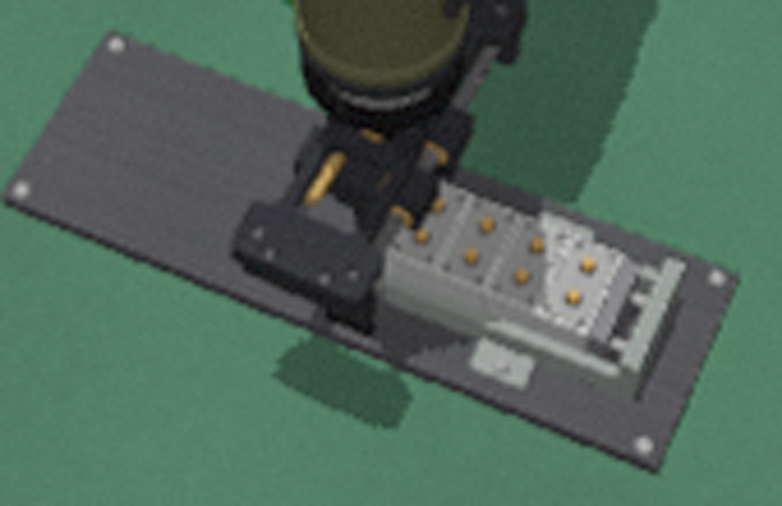

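The left stem jumped inward (x 110→148 in the crop), but the right one only moved 650→633. I'll look again.

```bash
python3 - <<'E'
from h import *
im,K,R,t=wcam(); cv2.imwrite("pics/w28.png",cv2.resize(im[150:300,130:420],None,fx=2.7,fy=2.7))
s=arm.get_state(); print(s["time"],s["tool_pos"],s["contact_force"])
for c,a in brass(im,15):
    if 200<c[1]<290: print(c.round(1),ray(c,K,R,t,.054)[0].round(4))
E
```

```text
25.6 [0.56648479 0.01624192 0.00552314] [  3.58973462 -20.29980029   2.06934482]
[240.9 238.9] [0.5565 0.0411 0.054 ]
[295.2 237.9] [0.5762 0.042  0.054 ]
```

View pics/w28.png

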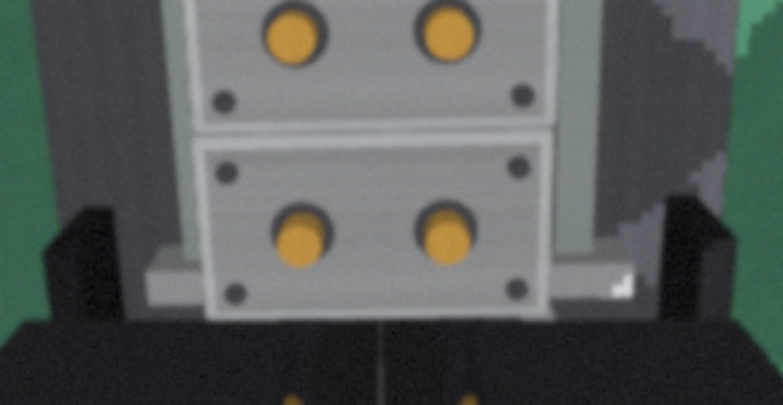

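The gaps from housing to stem are now symmetric (28 and 27 px), so both catches have sprung. I'll back off gently and then lift.

```bash
python3 -m jog '[[[0,0,0,0,0.04,0,-1],[0,0,0,0,0.025,0,-1],[0,0,0,0,0.01,0,-1],[0,0,0,0,-0.005,0,-1],[0,0,0,0,-0.02,0,-1],[0,0,0,0.001,-0.05,0,-1],[0,0,0,0.002,-0.1,0,-1],[0,0,0,0.004,-0.15,0,-1],[0,0,0,0.004,-0.15,0,-1]]]' 20; python3 -m jog '[[[0,0,0,0,-0.05,0.1,-1],[0,0,0,0,-0.1,0.3,-1],[0,0,0,0,-0.1,0.5,-1],[0,0,0,0,-0.1,0.5,-1],[0,0,0,0,-0.1,0.5,-1]]]' 20; python3 - <<'E'
from h import *
im,K,R,t=wcam(); cv2.imwrite("pics/w29.png",im)
s=arm.get_state(); print(s["time"],s["tool_pos"],s["contact_force"])
for c,a in brass(im,15):
    if c[1]<290: print(c.round(1),ray(c,K,R,t,.054)[0].round(4))
E
```

```text
time: 26.35
tool_pos: [0.5669, -0.0174, 0.0053]
eef_rot: [1.174, 1.211, -1.216]
contact_force: [-0.4, -1.1, 0.0]
width: 0.008
time: 26.77
tool_pos: [0.5686, -0.0375, 0.1075]
eef_rot: [1.178, 1.208, -1.213]
contact_force: [-0.6, 0.2, -1.1]
width: 0.007
26.8167 [ 0.56712134 -0.03756704  0.10591114] [ 0.31579061  0.5103337  -1.1364052 ]
[250.3  43.4] [0.5556 0.0678 0.054 ]
[285.   42.3] [0.5755 0.0686 0.054 ]
[251.8  94.4] [0.5565 0.0399 0.054 ]
[285.1  93.5] [0.5763 0.0408 0.054 ]
```

View pics/w29.png

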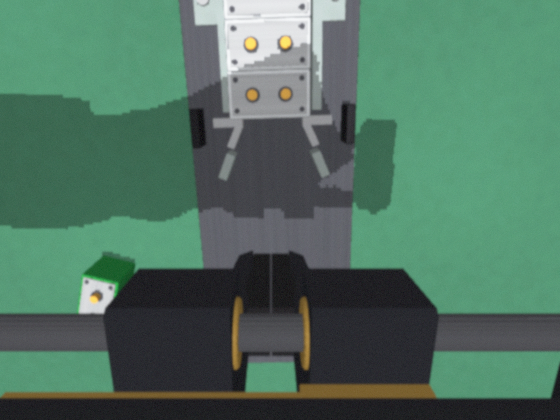

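The row is held behind both catches. One last look from above, over the bay.

```bash
python3 -m jog '[[[0,0,0,0,0.1,0.2,-1],[0,0,0,0,0.2,0.3,-1],[0,0,0,0,0.3,0.3,-1],[0,0,0,0,0.3,0.3,-1],[0,0,0,0,0.3,0.3,-1],[0,0,0,0,0.3,0.3,-1]]]' 20; python3 - <<'E'
from h import *
im,K,R,t=wcam(); cv2.imwrite("pics/w30.png",im)
s=arm.get_state(); print(s["time"],s["tool_pos"],s["contact_force"])
c0=np.array([.5713,.0047]); u=np.array([-.0436,.999]); v=np.array([-.999,-.0436])
for c,a in brass(im,15):
    if c[1]<290: 
        P=ray(c,K,R,t,.054)[0]; print(c.round(1),P.round(4),((P[:2]-c0)@u).round(4),((P[:2]-c0)@v).round(4))
im,K,R,t=cam("scene"); cv2.imwrite("pics/s30.png",im)
E
```

```text
time: 27.32
tool_pos: [0.5659, 0.0212, 0.1642]
eef_rot: [1.173, 1.212, -1.219]
contact_force: [-0.1, -0.1, -0.3]
width: 0.002
27.3667 [0.56601323 0.02067364 0.16428629] [0.07019231 0.76199995 0.63884152]
[257.   59.9] [0.5533 0.1237 0.054 ] 0.1196 0.0128
[284.2  58.8] [0.5731 0.1247 0.054 ] 0.1198 -0.007
[284.7  99.1] [0.5743 0.0968 0.054 ] 0.0919 -0.007
[258.2  99.9] [0.5543 0.0958 0.054 ] 0.0918 0.013
[285.4 136.9] [0.5756 0.0689 0.054 ] 0.064 -0.007
[259.5 137.7] [0.5556 0.068  0.054 ] 0.0639 0.013
[260.4 173.3] [0.5565 0.0401 0.054 ] 0.036 0.0133
[285.5 172.5] [0.5764 0.0411 0.054 ] 0.0362 -0.0067
```

View pics/w30.png

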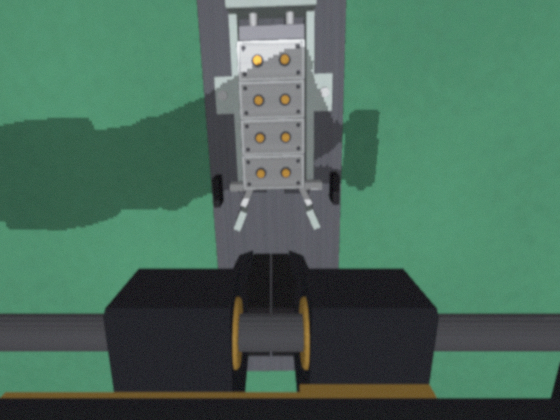

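View pics/s30.png

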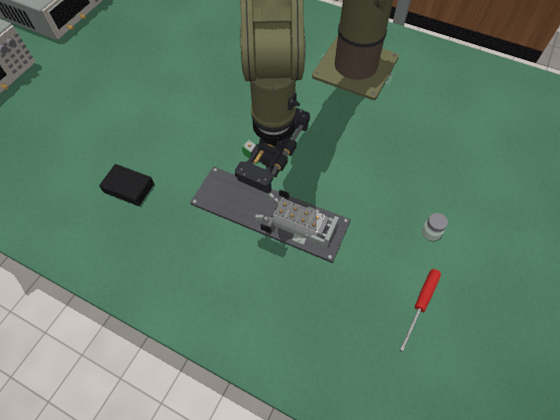

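```bash
python3 - <<'E'
from station import arm
print(arm.close_job()); 
E
```

```text
the job is handed in; nothing more can be done
None
```

The fourth module is in line and the whole row is in the bay, held behind both catches. I let go, moved the arm clear and handed the job in at about 27 s of the 61 s allowed. The hand-in gives no verdict, so what follows is from my own checks.

**What I did:** I gripped the grey loose module, not the green one, across its 50 mm sides and set it about 37 mm (centre to centre) behind module 3. Then I pushed the closed row in with shut fingers at 2 mm per row or less, raising the force in steps until both catches sprang out.

**Last checks:**
- **Row:** the module centres are 28 mm apart with no visible gaps. They sit at plate x of about 0.120, 0.092, 0.064 and 0.036 m, in a straight line.
- **Catches:** both are visibly out behind the tail. After release the row settled back about 1 mm onto them and stayed there.
- **Force:** the push at the tail read 19.5 N, with one noisy reading of 20.3 N. From the bar's travel and about 4 N of friction, I put the bar at roughly 15–16 N; I could not measure that directly.
- **Other items:** the case, jar and screwdriver look to be where they were; I checked this by eye only.

**What failed or disagreed:**
- **Missed grasps:** two grasps failed because the finger ends are really about 24 mm behind the stated TCP. The second attempt pressed on the loose module's top with about 17 N and moved it about 2 mm. The third grasp, set lower, held.
- **Centre line:** the row reads about 3 mm off the plate centre by the top camera, against a limit of 4 mm. By the wrist camera it is about 2 mm or less, and the channel leaves only 1.5 mm of play.

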